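# Probe the salsa jars and wind the timer

### The arm

A 6-joint arm with a two-finger parallel gripper is mounted at the origin on the work surface. World frame = base frame: x ahead of the robot, y to its left, z up, the work surface at z = 0. Lengths are in m, angles in rad, forces in N, time in s.
With the tool pointing down it reaches from about 0.3 to 0.775 m from the base axis. Payload 14.6 kg.
Tool frame: the origin (TCP) lies on the centre line of the jaws, within the pads' length; the fingertips stand 19 mm ahead of it and the grasp point (between the pads) is the TCP; z points along the fingers, y is the line along which they close (so a half turn about z gives the same grasp; the last joint's range is limited). The gripper opens to 94 mm and grips with 3 to 60 N. Pads are 16 mm wide; open, the fingers measure 119 mm over their backs; the gripper's body (75 mm by 177 mm) begins 78 mm behind the grasp point.
Start: joints at [-1.337, 0.3, 1.521, -0, 1.321, -0.067], TCP at [0.163, -0.525, 0.224] pointing down, gripper open.
Joint ranges: [-3.03, 3.03], [-0.79, 2.21], [0.23, 2.52], [-1.04, 4.18], [0, 3.07], [-2.55, 2.55]. Speed limits (rad/s): [2.22, 2.22, 2.57, 3.14, 3.14, 3.14].

### API

Orientations are given as [roll, pitch, yaw] about the fixed x, y, z axes, in that order (R = Rz(yaw) Ry(pitch) Rx(roll)).
In Python, from station import get_obs, camera, workorder gives the robot as it stands.
- The arm moves only by the tool play_rows, never from a script. Its argument "motion" is a list that holds one entry, the list of rows, each a list of 7 numbers: the shift along the tool's x, y, z as a fraction of full scale, then the turn, a rotation vector about the tool's x, y, z as a fraction of full scale, then the opening, from -1 (shut) to 1 (fully open). In form: [[[x, y, z, ax, ay, az, grip], ...]]. A call has 1 to 10 rows; each row is the pose to reach, as a shift and turn from the pose commanded when the call began, along the tool's axes at that moment, turning the shorter way round; what a row does not reach only later rows make up. Full scale, the value 1, is 0.25 m for a shift and 2 pi rad for a turn. A row lasts 1/10 s, in which the tool goes at most 50 mm and 8.59 degrees, less where a joint would pass 70% of its speed; a pose out of reach is approached as far as the arm can. A call with a number of a shift or a turn outside -1 to 1 is refused whole. A call with a gripper value outside its range is refused whole. The fingers move at their own pace and stop on an object; "grip_force" is the grip in N (left out, the last holds). Time passes only in rows, so rows that repeat a pose let the fingers close. It gives the time, the measured TCP pose, the force, the opening and the grip force at its end, in the units of the state.
- get_obs(): the state, without advancing time (a new reading comes with each control period).
- camera(name): name is "scene" or "top"; returns a dict with "frame" (480x640x3 uint8, red, green, blue), "z_map" (480x640 float32, m along the optical axis (not along the pixel's ray), 0 where there is no reading), "camera_matrix" (3x3 intrinsics, pixels), "T" (4x4, takes a point from camera to world coordinates). Camera axes: x right, y up, looking along -z (the intrinsics and any distortion apply to the point x, -y, -z); pixel columns grow to the right and rows downward; lengths in m; the calibration is good to about 2 mm. A picture is of the moment at which its call begins.
- workorder.hand_in(): hands the job in; it is judged then, once.
The state is a dict: "time_s": time; "qpos": joint angles; "joint_vel": joint speeds; "tau": joint torques, N m; "ee_pos": TCP position; "eef_rot": TCP orientation; "force": force on the tool from outside, world axes, zero at the start; "moment": the same for the moment, N m; "grip_width": finger opening in m; "grip_force": force on a finger pad.
Only numpy, scipy, OpenCV 4.12 (cv2) and the standard library are available. Lean on these libraries where they do the work, as an engineer would, in place of code of your own. Each camera call takes 0.05 s, during which the arm holds its last target. There are 200 camera calls.

### The job

Get this batch of salsa jars ready for its timed temperature check: stand every tipped jar upright in the wooden lane, and push a thermometer probe fully home, point down, into the port in the lid of every jar in the lane, one probe to a jar. Then, once all the jars are standing with their probes in, wind the timer's key clockwise in several turns until it is fully wound against its stop. Leave the tins in the lane and the salt pot standing where they are.

Things in the scene. Friction and masses are not known exactly. Their poses are not given: they have to be found in the camera images.
- lane: fixed wooden lane on the counter: two rails 10 mm high, 14 mm wide, 180 mm apart inside, with 10 mm end stops, 832 mm long inside; jars stand on the counter between the rails. Origin: middle of the lane at counter height (z = 0); x across the lane, y along it.
- jar_a: square terracotta jar, 105 mm tall: body 56 x 56 x 58 mm, on it a steel lid 46 x 46 x 47 mm with a round 12 mm bore down its middle, 47 mm deep, open at the top (the probe port). About 0.42 kg, balances about 37 mm above its underside. Origin: centre of the underside; z axis towards the port. Starts upright near the middle of the lane. Always there.
- jar_b: square terracotta jar, 105 mm tall: body 56 x 56 x 58 mm, on it a steel lid 46 x 46 x 47 mm with a round 12 mm bore down its middle, 47 mm deep, open at the top (the probe port). About 0.42 kg, balances about 37 mm above its underside. Origin: centre of the underside; z axis towards the port. Starts tipped on its side along the lane, left (+y) of jar_a. May be absent.
- jar_c: square terracotta jar, 105 mm tall: body 56 x 56 x 58 mm, on it a steel lid 46 x 46 x 47 mm with a round 12 mm bore down its middle, 47 mm deep, open at the top (the probe port). About 0.42 kg, balances about 37 mm above its underside. Origin: centre of the underside; z axis towards the port. Starts tipped on its side along the lane, right (-y) of jar_a. May be absent.
- probe_a: thermometer probe, 60 g: steel pin 8 mm in diameter, 46 mm long, with a tapered point, below a round black head 24 mm in diameter, 44 mm tall. Origin: the pin's point; z axis up to the head. Starts in the rack, pin down, head resting on its top. Home in a jar when the underside of its head rests on the lid.
- probe_b: thermometer probe, 60 g: steel pin 8 mm in diameter, 46 mm long, with a tapered point, below a round black head 24 mm in diameter, 44 mm tall. Origin: the pin's point; z axis up to the head. Starts in the rack, pin down, head resting on its top. Home in a jar when the underside of its head rests on the lid.
- probe_c: thermometer probe, 60 g: steel pin 8 mm in diameter, 46 mm long, with a tapered point, below a round black head 24 mm in diameter, 44 mm tall. Origin: the pin's point; z axis up to the head. Starts in the rack, pin down, head resting on its top. Home in a jar when the underside of its head rests on the lid.
- rack: fixed dark wooden probe rack, 60 x 170 mm, 56 mm tall, with three bores of 12 mm diameter, 50 mm deep, along its middle at y = -55, 0 and +55 mm in its frame. Origin: centre of its underside.
- key_grip (a point): middle of the timer key's flat upright wing plate, on the turning axis, 85 mm above the counter. The plate is 60 mm long, 10 mm thick, 36 mm tall (top at 101 mm). The frame turns with the key: x along the plate's length, y across its thickness, z up. The key tops a fixed round white timer, 104 mm in diameter, 55 mm tall.
- key (a joint): turn of the timer's key in rad: 0 unwound, 6.2 fully wound at its stop; grows clockwise seen from above. A weak spring resists, and friction holds the key wherever it is let go (turning takes about 0.1 N m).
- tin_l: low round aluminium tin, 64 mm in diameter and 75 mm tall, standing in the lane near one end; origin: centre of its underside. To be left standing where it is.
- tin_r: low round aluminium tin, 64 mm in diameter and 75 mm tall, standing in the lane near one end; origin: centre of its underside. To be left standing where it is.
- salt: small white salt pot, 44 mm in diameter, 48 mm tall, standing on the counter between rack and timer; origin: centre of its underside. To be left standing where it is.
Mind the look-alikes: they are no part of the job. What is shaped like the part that bears key_grip but orange or pink is not meant.

How it is judged:
On the way, in this order (a step that is already met when the one before it is completed fails the run):
1. every jar stands upright in the lane with a probe fully home in its port (angle between each of jar_a, jar_b, jar_c's own z axis and vertical below 0.12 rad and height (world z) of each of jar_a, jar_b, jar_c below 0.012 m and x of jar_a in the frame of lane between -0.068 and 0.068 m and y of jar_a in the frame of lane between -0.4 and 0.4 m and linear speed of each of jar_a, jar_b, jar_c below 0.03 m/s and ((z of probe_a in the frame of jar_a between 0.05 and 0.065 m and horizontal distance between probe_a and jar_a below 0.014 m and angle between the z axis of probe_a and the z axis of jar_a, either way round below 0.15 rad) or (z of probe_b in the frame of jar_a between 0.05 and 0.065 m and horizontal distance between probe_b and jar_a below 0.014 m and angle between the z axis of probe_b and the z axis of jar_a, either way round below 0.15 rad) or (z of probe_c in the frame of jar_a between 0.05 and 0.065 m and horizontal distance between probe_c and jar_a below 0.014 m and angle between the z axis of probe_c and the z axis of jar_a, either way round below 0.15 rad)) and x of jar_b in the frame of lane between -0.068 and 0.068 m and y of jar_b in the frame of lane between -0.4 and 0.4 m and ((z of probe_a in the frame of jar_b between 0.05 and 0.065 m and horizontal distance between probe_a and jar_b below 0.014 m and angle between the z axis of probe_a and the z axis of jar_b, either way round below 0.15 rad) or (z of probe_b in the frame of jar_b between 0.05 and 0.065 m and horizontal distance between probe_b and jar_b below 0.014 m and angle between the z axis of probe_b and the z axis of jar_b, either way round below 0.15 rad) or (z of probe_c in the frame of jar_b between 0.05 and 0.065 m and horizontal distance between probe_c and jar_b below 0.014 m and angle between the z axis of probe_c and the z axis of jar_b, either way round below 0.15 rad)) and x of jar_c in the frame of lane between -0.068 and 0.068 m and y of jar_c in the frame of lane between -0.4 and 0.4 m and ((z of probe_a in the frame of jar_c between 0.05 and 0.065 m and horizontal distance between probe_a and jar_c below 0.014 m and angle between the z axis of probe_a and the z axis of jar_c, either way round below 0.15 rad) or (z of probe_b in the frame of jar_c between 0.05 and 0.065 m and horizontal distance between probe_b and jar_c below 0.014 m and angle between the z axis of probe_b and the z axis of jar_c, either way round below 0.15 rad) or (z of probe_c in the frame of jar_c between 0.05 and 0.065 m and horizontal distance between probe_c and jar_c below 0.014 m and angle between the z axis of probe_c and the z axis of jar_c, either way round below 0.15 rad))), for 0.2 s.
2. the key is wound up to its stop (value of joint key above 5.9 rad), for 0.2 s.
At the end, for the whole second after the job is handed in: every jar stands on the counter between the rails, within 0.12 rad of upright and at rest, with a probe in its port to within 5 mm of fully home; the key is wound past 5.9 rad (stop at 6.2), after the probes were in; tins and salt pot still stand (all of step 1 and value of joint key above 5.9 rad and angle between each of tin_l, tin_r, salt's own z axis and vertical below 0.12 rad); the robot touches nothing.
It fails at once if a tin in the lane or the salt pot is knocked over or shifted more than 40 mm (distance of any of tin_l, tin_r, salt from where it was at the start of the episode above 0.04 m or angle between any of tin_l, tin_r, salt's own z axis and vertical above 0.5 rad).
Of jar_b, jar_c only 1 to 2 are there at a start; the rules pass over those that are not, and their reading is None.
At some moment in a run one of jar_a, jar_b, jar_c may be knocked a few centimetres aside while the robot is not near it.
It also fails if it takes over 210 s, if anything falls off the work surface, if the arm or the gripper's body presses on something with over 40 N, if the wrist force passes 120 N, or if a joint passes its speed limit or range.

## Working session

There is one attempt and no reset: what is moved stays moved. The work goes in short steps, Python scripts to look and compute and a tool call to move; the robot and the scene stay as the last step left them, time stands still between calls to the robot, and variables do not carry over. Pictures are saved under pics/ and viewed, at most 14 in all, crops included, and the job is handed in when it is done.

Besides the shell and the picture viewer there is one more tool, called as a command line: name --argument value ..., lists and objects as JSON in quotes. play_rows: Moves the arm, as the interface text tells. Its arguments: {"type":"object","properties":{"motion":{"type":"array"},"grip_force":{"type":"number"}},"required":["motion"]}

```bash
mkdir -p pics; ls; cat > h.py <<'E'
import numpy as np, cv2
from station import get_obs, camera, workorder
def cloud(c):
    z=c["z_map"];K=c["camera_matrix"];T=c["T"]
    v,u=np.mgrid[:480,:640]
    P=np.stack([(u-K[0,2])/K[0,0]*z,-(v-K[1,2])/K[1,1]*z,-z],-1)
    W=P@T[:3,:3].T+T[:3,3]; W[z==0]=np.nan
    return W
def ray(c,u,v,h):
    K=c["camera_matrix"];T=c["T"]
    d=T[:3,:3]@np.array([(u-K[0,2])/K[0,0],-(v-K[1,2])/K[1,1],-1]); o=T[:3,3]
    return o+d*(h-o[2])/d[2]
def save(c,n): cv2.imwrite("pics/"+n,c["frame"][:,:,::-1])
E
python3 - <<'E'
from h import *
o=get_obs(); print(o)
for n in ["scene","top"]:
    c=camera(n); save(c,n+"0.png"); print(c["T"].round(3).tolist(),c["camera_matrix"].tolist())
    np.savez("pics/%s0.npz"%n,W=cloud(c),f=c["frame"])
E
```

```text
pics
{'time_s': 0.0, 'qpos': array([-1.33658000e+00,  3.00513206e-01,  1.52162393e+00, -2.47637539e-07,
        1.32071230e+00, -6.66438327e-02]), 'joint_vel': array([ 0.0004553 , -0.00024122,  0.00070348,  0.00103423,  0.00104013,
        0.00039378]), 'tau': array([-3.70572365e-03, -5.31805873e+01, -3.52741420e+01,  7.05567375e-02,
        2.43495789e-02, -4.50282175e-05]), 'ee_pos': array([ 0.16290133, -0.52504829,  0.2238451 ]), 'eef_rot': array([-3.14033865e+00, -8.34553587e-05,  3.00860164e-01]), 'force': array([ 1.25942167, -0.08047373, -0.01243985]), 'moment': array([ 0.05680037, -0.02768964, -0.02858604]), 'grip_force': 0.0, 'grip_width': 0.09392755406151494}
[[-0.02, -0.601, 0.799, 1.379], [1.0, 0.0, 0.025, 0.019], [-0.015, 0.799, 0.601, 0.763], [0.0, 0.0, 0.0, 1.0]] [[512.8218732274786, 0.0, 314.83812806041914], [0.0, 512.8218732274786, 236.41762234266145], [0.0, 0.0, 1.0]]
[[0.027, 0.989, -0.147, 0.325], [-1.0, 0.025, -0.015, -0.016], [-0.011, 0.148, 0.989, 0.98], [0.0, 0.0, 0.0, 1.0]] [[441.41852179731274, 0.0, 320.1598867928668], [0.0, 441.41852179731274, 238.2934152386265], [0.0, 0.0, 1.0]]
```

View pics/top0.png

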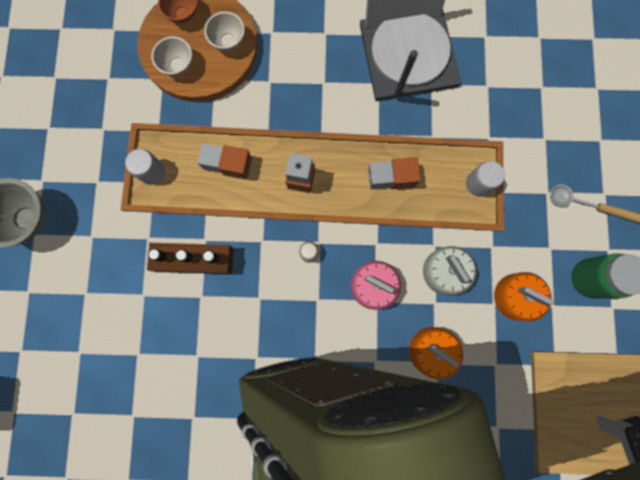

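View pics/scene0.png

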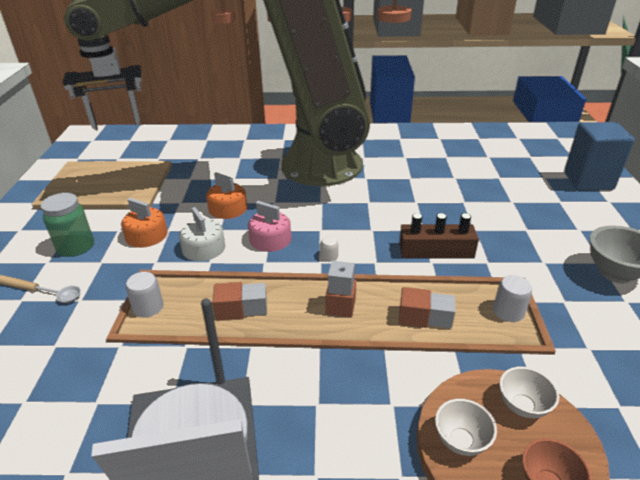

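Top view: the white timer with its key is at (450,270). Look-alikes for the key: pink (376,285), orange (523,297), orange (436,352); the white one is meant. Jar_a stands at (299,170). Jar_b at (225,160) and jar_c at (395,173) are tipped, both with lids to the left (+y). Rack probes are at (154,255), (181,256) and (208,257), the salt pot at (309,251), and the tins at (140,163) and (486,179).

```bash
cat >> h.py <<'E'
def rect(c,W,box,cond,name=""):
    "points in px box [u0,v0,u1,v1] satisfying cond(W,hsv): min area rect in xy"
    hsv=cv2.cvtColor(c,cv2.COLOR_RGB2HSV).astype(int)
    u0,v0,u1,v1=box; m=np.zeros((480,640),bool); m[v0:v1,u0:u1]=1
    m&=cond(W,hsv)&np.isfinite(W[...,2])
    P=W[m]
    if len(P)<5: print(name,"few",len(P)); return None
    (cx,cy),s,a=cv2.minAreaRect((P[:,:2]*1000).astype(np.float32))
    print(name,len(P),"rect c",round(cx,1),round(cy,1),"size",np.round(s,1),"ang",round(a,1),"mean",(P.mean(0)*1000).round(1),"zmed",round(np.median(P[:,2])*1000,1))
    return P
E
python3 - <<'E'
from h import *
d=np.load("pics/top0.npz");f,W=d["f"],d["W"]
z=lambda a,b:(lambda W,h:(W[...,2]>a)&(W[...,2]<b))
red=lambda W,h:(h[...,1]>110)&((h[...,0]<10)|(h[...,0]>172))
for n,b in dict(b=(190,135,260,185),c=(362,150,428,195)).items():
    rect(f,W,b,z(.05,.065),n+" bodytop"); rect(f,W,b,z(.036,.0525),n+" lid+"); rect(f,W,b,z(.015,.07),n+" all")
rect(f,W,(280,145,325,195),z(.098,.115),"a lid top")
rect(f,W,(280,145,325,195),z(.02,.115),"a all")
rect(f,W,(420,235,485,300),z(.09,.11),"key top")
rect(f,W,(420,235,485,300),z(.05,.06),"timer top")
for i,b in enumerate([(144,235,167,270),(169,235,194,270),(196,235,222,270)]): rect(f,W,b,z(.093,.115),"probe%d"%i)
rect(f,W,(140,235,235,280),z(.05,.062),"rack")
rect(f,W,(295,235,325,270),z(.043,.055),"salt")
rect(f,W,(120,145,165,185),z(.07,.085),"tinl");rect(f,W,(465,155,510,200),z(.07,.085),"tinr")
for n,p in dict(UL=(136,131),UR=(500,149),LR=(498,224),LL=(128,206)).items(): print(n,W[p[1],p[0]].round(3))
c=dict(camera_matrix=None)
cv2.imwrite("pics/crop1.png",cv2.resize(np.hstack([f[130:200,190:440]]),None,fx=3,fy=3)[:,:,::-1])
cv2.imwrite("pics/crop2.png",cv2.resize(f[230:310,420:490],None,fx=5,fy=5)[:,:,::-1])
E
```

```text
b bodytop 966 rect c 637.1 216.0 size [105.4  56.6] ang 80.3 mean [635.6 208.3  54.3] zmed 54.5
b lid+ 488 rect c 635.5 216.8 size [106.4  52.5] ang 80.6 mean [636.7 232.   49. ] zmed 50.2
b all 1347 rect c 637.7 215.9 size [107.   56.5] ang 78.9 mean [632.8 210.6  49.6] zmed 52.9
c bodytop 949 rect c 615.2 -160.7 size [ 56.9 104.6] ang 6.5 mean [ 615.4 -168.7   54.2] zmed 54.4
c lid+ 514 rect c 612.9 -160.6 size [ 55.7 105.2] ang 8.8 mean [ 608.6 -140.1   48.9] zmed 49.9
c all 1356 rect c 615.2 -160.5 size [ 57.  105.2] ang 6.1 mean [ 611.4 -161.4   49.8] zmed 52.8
a lid top 485 rect c 606.1 45.7 size [46.6 47.8] ang 80.4 mean [605.1  45.5 104.4] zmed 104.5
a all 907 rect c 605.0 45.7 size [56.4 55.7] ang 80.8 mean [597.4  43.5  83.6] zmed 101.7
key top 185 rect c 404.0 -281.6 size [59.7 10.6] ang 31.7 mean [ 403.4 -280.9   99.3] zmed 99.9
timer top 1295 rect c 402.9 -281.6 size [94.4 94.7] ang 89.8 mean [ 402.4 -278.6   54.4] zmed 54.5
probe0 117 rect c 415.2 329.8 size [22.5 22.5] ang 6.8 mean [415.3 329.6 100.1] zmed 100.1
probe1 119 rect c 414.8 275.2 size [22.3 22.7] ang 5.9 mean [414.8 274.7  99.9] zmed 100.0
probe2 112 rect c 415.3 220.7 size [22.  22.8] ang 51.0 mean [414.9 220.2 100.1] zmed 100.2
rack 1779 rect c 415.3 275.9 size [170.7  60.4] ang 89.9 mean [414.2 272.1  56.2] zmed 56.2
salt 218 rect c 437.1 21.4 size [35.5 34.5] ang 23.3 mean [437.   21.3  47.2] zmed 47.3
tinl 575 rect c 615.9 389.0 size [58.4 57.7] ang 16.3 mean [615.2 389.1  74.7] zmed 74.8
tinr 577 rect c 606.2 -359.3 size [56.4 57.1] ang 7.4 mean [ 606.1 -359.2   74.1] zmed 74.2
UL [0.71  0.431 0.011]
UR [ 0.686 -0.406  0.011]
LR [ 0.512 -0.397  0.009]
LL [0.532 0.433 0.012]
```

View pics/crop2.png

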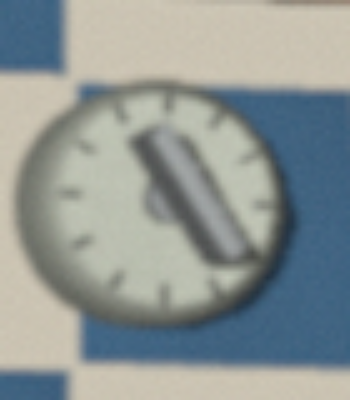

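The crop shows the white timer with its grey wing key, which is the one meant; pink and orange are excluded. Next I plan the jar moves.

```bash
cat >> h.py <<'E'
from scipy.spatial.transform import Rotation as Ro
def here():
    o=get_obs(); return np.array(o["ee_pos"]),Ro.from_euler("xyz",o["eef_rot"])
def Rt(yaw_y,tilt=0):
    "tool down, closing axis at yaw_y (deg), then turned tilt (deg) about tool y"
    y=np.radians(yaw_y); n=np.array([np.cos(y),np.sin(y),0]); u=np.array([-n[1],n[0],0])
    return Ro.from_matrix(np.c_[u,n,[0,0,-1]])*Ro.from_euler("y",tilt,degrees=True)
def plan(wps,start=None):
    "wps: (name,p(m),Rot); prints rounded shift/turn fractions and rows needed"
    p,R=start or here()
    for name,q,Q in wps:
        q=np.array(q,float)
        d=R.inv().apply(q-p)/.25; r=(R.inv()*Q).as_rotvec()/(2*np.pi)
        k=int(np.ceil(np.abs(d).max()/.99))
        for i in range(max(k,1)):
            f=1/(k-i) if k else 1
            d=R.inv().apply(q-p)/.25*f; r=(R.inv()*Q).as_rotvec()/(2*np.pi)*f
            d=d.round(3); r=r.round(3)
            n=max(np.linalg.norm(d)*5,np.linalg.norm(r)*360/8.59)
            print(name,list(d)+list(r),"rows>=%.1f"%n)
            p=p+R.apply(d*.25); R=R*Ro.from_rotvec(r*2*np.pi)
    return p,R
E
cat > jar.py <<'E'
from h import *
def jarplan(c,ang,a,final,start=None):
    th=np.radians(ang);u=np.array([np.cos(th),np.sin(th),0]); c=np.array([*c,0])
    g=c+u*(.084-.0525); g[2]=.028; yaw=ang-90
    R=Rt(yaw,-a); z=R.apply([0,0,1]); up=np.array([0,0,.1])
    R2=Rt(yaw,90-a); f=np.array([*final,.085])
    return [("over",g-z*.14+[0,0,.03],R),("grasp",g,R),("lift",g+[0,0,.1],R),("turn",f+[0,0,.1],R2),("set",f,R2),("back",f-R2.apply([0,0,1])*.15,R2)]
E
python3 - <<'E'
from jar import *
plan(jarplan((.615,-.1605),96.2,35,(.61,-.16)))
E
```

```text
over [np.float64(0.748), np.float64(-0.432), np.float64(0.069), np.float64(-0.022), np.float64(-0.027), np.float64(-0.071)] rows>=4.3
over [np.float64(0.858), np.float64(-0.063), np.float64(-0.105), np.float64(-0.022), np.float64(-0.027), np.float64(-0.07)] rows>=4.3
over [np.float64(0.771), np.float64(0.325), np.float64(-0.228), np.float64(-0.023), np.float64(-0.028), np.float64(-0.071)] rows>=4.3
grasp [np.float64(0.07), np.float64(-0.001), np.float64(0.658), np.float64(0.0), np.float64(0.0), np.float64(0.0)] rows>=3.3
lift [np.float64(-0.23), np.float64(0.001), np.float64(-0.327), np.float64(0.0), np.float64(0.0), np.float64(0.0)] rows>=2.0
turn [np.float64(-0.231), np.float64(-0.02), np.float64(-0.116), np.float64(0.0), np.float64(0.25), np.float64(0.0)] rows>=10.5
set [np.float64(-0.327), np.float64(-0.0), np.float64(0.23), np.float64(-0.0), np.float64(0.0), np.float64(0.0)] rows>=2.0
back [np.float64(-0.002), np.float64(-0.001), np.float64(-0.6), np.float64(-0.0), np.float64(0.0), np.float64(0.0)] rows>=3.0
```

play_rows --motion '[[[0.748,-0.432,0.069,-0.022,-0.027,-0.071,1],[0.748,-0.432,0.069,-0.022,-0.027,-0.071,1],[0.748,-0.432,0.069,-0.022,-0.027,-0.071,1],[0.748,-0.432,0.069,-0.022,-0.027,-0.071,1],[0.748,-0.432,0.069,-0.022,-0.027,-0.071,1],[0.748,-0.432,0.069,-0.022,-0.027,-0.071,1]]]'

```text
time_s: 0.7
ee_pos: [0.3109, -0.3651, 0.207]
eef_rot: [3.045, 0.194, 0.743]
force: [-0.2, -0.2, -0.3]
grip_width: 0.0943
grip_force: 0.0
```

play_rows --motion '[[[0.858,-0.063,-0.105,-0.022,-0.027,-0.07,1],[0.858,-0.063,-0.105,-0.022,-0.027,-0.07,1],[0.858,-0.063,-0.105,-0.022,-0.027,-0.07,1],[0.858,-0.063,-0.105,-0.022,-0.027,-0.07,1],[0.858,-0.063,-0.105,-0.022,-0.027,-0.07,1],[0.858,-0.063,-0.105,-0.022,-0.027,-0.07,1]]]'

```text
time_s: 1.3
ee_pos: [0.4572, -0.2076, 0.1893]
eef_rot: [3.038, 0.411, 1.181]
force: [0.3, 0.3, 0.2]
grip_width: 0.094
grip_force: 0.0
```

play_rows --motion '[[[0.771,0.325,-0.228,-0.023,-0.028,-0.071,1],[0.771,0.325,-0.228,-0.023,-0.028,-0.071,1],[0.771,0.325,-0.228,-0.023,-0.028,-0.071,1],[0.771,0.325,-0.228,-0.023,-0.028,-0.071,1],[0.771,0.325,-0.228,-0.023,-0.028,-0.071,1],[0.771,0.325,-0.228,-0.023,-0.028,-0.071,1],[0.771,0.325,-0.228,-0.023,-0.028,-0.071,1],[0.771,0.325,-0.228,-0.023,-0.028,-0.071,1]]]'

```text
time_s: 2.1
ee_pos: [0.6022, -0.0515, 0.1731]
eef_rot: [3.14, 0.615, 1.677]
force: [0.7, -0.1, -0.5]
grip_width: 0.0941
grip_force: 0.0
```

```bash
python3 - <<'E'
from jar import *
o=get_obs();print(o["time_s"],o["ee_pos"],o["eef_rot"],o["qpos"].round(3),o["force"].round(1))
w=jarplan((.615,-.1605),96.2,35,(.61,-.16)); print(w[0][1],w[0][2].as_euler("xyz"))
plan(w)
E
```

```text
2.1 [ 0.6022462  -0.05151346  0.17307295] [3.14039145 0.61475844 1.67692763] [ 0.095  0.489  1.495 -0.659  1.229  0.239] [ 0.7 -0.1 -0.5]
[ 0.6029256  -0.04935323  0.17268129] [3.14159265 0.61086524 1.67900674]
over [np.float64(0.008), np.float64(0.004), np.float64(-0.004), np.float64(0.0), np.float64(0.001), np.float64(-0.0)] rows>=0.0
grasp [np.float64(0.067), np.float64(-0.001), np.float64(0.659), np.float64(0.0), np.float64(-0.0), np.float64(-0.0)] rows>=3.3
lift [np.float64(-0.229), np.float64(0.001), np.float64(-0.328), np.float64(0.0), np.float64(-0.0), np.float64(-0.0)] rows>=2.0
turn [np.float64(-0.23), np.float64(-0.019), np.float64(-0.118), np.float64(0.0), np.float64(0.25), np.float64(-0.0)] rows>=10.5
set [np.float64(-0.329), np.float64(-0.001), np.float64(0.229), np.float64(0.0), np.float64(-0.0), np.float64(0.0)] rows>=2.0
back [np.float64(0.002), np.float64(0.001), np.float64(-0.6), np.float64(0.0), np.float64(-0.0), np.float64(0.0)] rows>=3.0
```

play_rows --motion '[[[0.075,0.003,0.3,0,0.001,0,1],[0.075,0.003,0.5,0,0.001,0,1],[0.075,0.003,0.655,0,0.001,0,1],[0.075,0.003,0.655,0,0.001,0,1],[0.075,0.003,0.655,0,0.001,0,1]]]'

```text
time_s: 2.6
ee_pos: [0.6113, -0.1299, 0.0272]
eef_rot: [-3.14, 0.608, 1.678]
force: [0.5, -0.1, 1.2]
grip_width: 0.0939
grip_force: 0.0
```

play_rows --motion '[[[0,0,0,0,0,0,-1],[0,0,0,0,0,0,-1],[0,0,0,0,0,0,-1],[0,0,0,0,0,0,-1],[0,0,0,0,0,0,-1],[0,0,0,0,0,0,-1],[0,0,0,0,0,0,-1]]]' --grip_force 45

```text
time_s: 3.3
ee_pos: [0.6127, -0.1279, 0.0283]
eef_rot: [3.14, 0.608, 1.679]
force: [0.5, 2.0, 1.3]
grip_width: 0.046
grip_force: 44.9
```

```bash
python3 - <<'E'
from jar import *
o=get_obs();print(o)
c=camera("top");save(c,"t1.png")
plan(jarplan((.615,-.1605),96.2,35,(.61,-.16))[2:])
E
```

```text
{'time_s': 3.3, 'qpos': array([-0.03618807,  0.69650786,  1.55005279, -0.76605992,  0.95341077,
        0.33135159]), 'joint_vel': array([-0.00109235,  0.00031005, -0.00145876, -0.00072137,  0.0009383 ,
        0.00181894]), 'tau': array([ -1.06072795, -64.80811357, -26.42757654,  -1.18756671,
         0.67396849,  -0.11487104]), 'ee_pos': array([ 0.61265612, -0.12790258,  0.02829336]), 'eef_rot': array([3.13977476, 0.60837914, 1.67916451]), 'force': array([0.47178889, 2.04983968, 1.25316582]), 'moment': array([ 0.24586531, -0.27620773,  0.06139261]), 'grip_force': 44.878358244895935, 'grip_width': 0.04603990298492449}
lift [np.float64(-0.232), np.float64(-0.004), np.float64(-0.325), np.float64(0.0), np.float64(-0.0), np.float64(0.0)] rows>=2.0
turn [np.float64(-0.23), np.float64(-0.02), np.float64(-0.117), np.float64(0.0), np.float64(0.25), np.float64(0.0)] rows>=10.5
set [np.float64(-0.328), np.float64(-0.0), np.float64(0.229), np.float64(-0.0), np.float64(-0.0), np.float64(0.0)] rows>=2.0
back [np.float64(0.001), np.float64(-0.0), np.float64(-0.6), np.float64(-0.0), np.float64(-0.0), np.float64(0.0)] rows>=3.0
```

play_rows --motion '[[[-0.116,0,-0.163,0,0,0,-1],[-0.232,-0.004,-0.325,0,0,0,-1],[-0.232,-0.004,-0.325,0,0,0,-1],[-0.232,-0.004,-0.325,0,0,0,-1]]]'

```text
time_s: 3.75
ee_pos: [0.6112, -0.1292, 0.1277]
eef_rot: [3.14, 0.608, 1.678]
force: [0.0, -0.5, -5.7]
grip_width: 0.0456
grip_force: 45.0
```

play_rows --motion '[[[0,0,0,0,0.02,0,-1],[0,0,0,0,0.04,0,-1],[0,0,0,0,0.06,0,-1],[0,0,0,0,0.08,0,-1],[0,0,0,0,0.1,0,-1],[0,0,0,0,0.125,0,-1],[0,0,0,0,0.125,0,-1],[0,0,0,0,0.125,0,-1]]]'

```text
time_s: 4.55
ee_pos: [0.6105, -0.1299, 0.1255]
eef_rot: [-3.138, -0.175, 1.678]
force: [-0.3, -0.0, -6.3]
grip_width: 0.046
grip_force: 45.0
```

play_rows --motion '[[[0,0,0,0,0.02,0,-1],[0,0,0,0,0.04,0,-1],[0,0,0,0,0.06,0,-1],[0,0,0,0,0.08,0,-1],[0,0,0,0,0.1,0,-1],[0,0,0,0,0.125,0,-1],[0,0,0,0,0.125,0,-1],[0,0,0,0,0.125,0,-1]]]'

```text
time_s: 5.35
ee_pos: [0.6113, -0.1286, 0.1264]
eef_rot: [-3.137, -0.957, 1.677]
force: [0.1, 0.0, -5.3]
grip_width: 0.0461
grip_force: 45.0
```

```bash
python3 - <<'E'
from jar import *
o=get_obs();print(o["time_s"],o["ee_pos"],o["eef_rot"],o["qpos"].round(3),o["force"].round(1),o["grip_width"])
c=camera("scene");save(c,"s1.png")
plan(jarplan((.615,-.1605),96.2,35,(.612,-.14))[4:])
E
```

```text
5.35 [ 0.61132253 -0.12861025  0.12635411] [-3.13707115 -0.95738338  1.67698744] [-0.535  0.873  1.125  0.731  1.782 -0.73 ] [ 0.1  0.  -5.3] 0.046142522068569086
set [np.float64(-0.166), np.float64(-0.004), np.float64(0.06), np.float64(-0.0), np.float64(0.001), np.float64(0.0)] rows>=0.9
back [np.float64(0.002), np.float64(-0.001), np.float64(-0.6), np.float64(-0.0), np.float64(-0.0), np.float64(0.0)] rows>=3.0
```

View pics/s1.png

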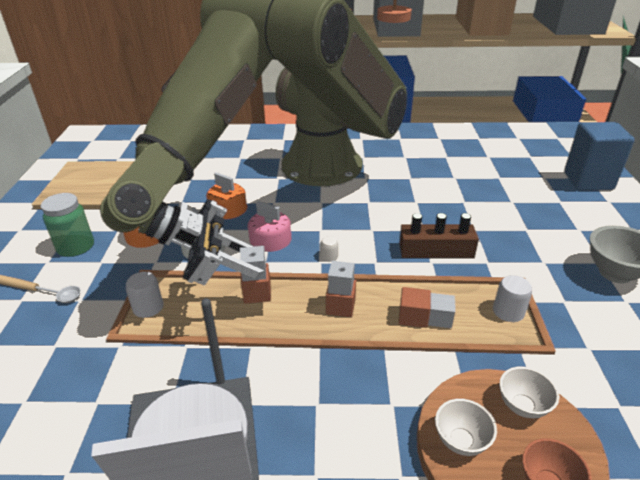

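Scene view: jar_c hangs upright in the gripper at (255,275), just above the lane. Setting it down.

play_rows --motion '[[[-0.06,-0.001,0.02,0,0,0,-1],[-0.12,-0.003,0.04,0,0,0,-1],[-0.15,-0.004,0.054,0,0.001,0,-1],[-0.166,-0.004,0.06,0,0.001,0,-1],[-0.166,-0.004,0.06,0,0.001,0,-1],[-0.166,-0.004,0.06,0,0.001,0,-0.4],[-0.166,-0.004,0.06,0,0.001,0,0.3],[-0.166,-0.004,0.06,0,0.001,0,0.6],[-0.166,-0.004,0.06,0,0.001,0,0.6]]]'

```text
time_s: 6.3
ee_pos: [0.6119, -0.1409, 0.0852]
eef_rot: [3.14, -0.969, 1.682]
force: [1.2, -1.0, -0.5]
grip_width: 0.0663
grip_force: 0.0
```

play_rows --motion '[[[0,0,-0.15,0,0,0,0.6],[0,0,-0.35,0,0,0,0.6],[0,0,-0.6,0,0,0,0.8],[0,0,-0.6,0,0,0,1],[0,0,-0.6,0,0,0,1]]]'

```text
time_s: 6.8
ee_pos: [0.6251, -0.2656, 0.1709]
eef_rot: [3.137, -0.967, 1.682]
force: [-0.0, 0.3, -1.4]
grip_width: 0.093
grip_force: 0.0
```

```bash
python3 - <<'E'
from jar import *
o=get_obs();print(o["time_s"],o["ee_pos"],o["qpos"].round(3),o["force"].round(1),o["grip_width"])
c=camera("scene");W=cloud(c);f=c["frame"]
z=lambda a,b:(lambda W,h:(W[...,2]>a)&(W[...,2]<b)&(W[...,1]>-.22)&(W[...,1]<-.08)&(W[...,0]<.66)&(W[...,0]>.55))
rect(f,W,(200,200,300,330),z(.1,.112),"c lid")
w=jarplan((.6375,.216),79.5,35,(.625,.235))
p,R=here()
plan([("mid",p+[0,.1,.15],Rt(0)),("m2",[.6,.1,.3],Rt(-10))]+w)
E
```

```text
6.8 [ 0.62514426 -0.26558304  0.17093582] [-0.676  1.044  0.707  0.723  2.058 -0.662] [-0.   0.3 -1.4] 0.09304676692054122
c lid 372 rect c 612.0 -137.1 size [50.9 45. ] ang 5.3 mean [ 613.  -136.9  103.8] zmed 103.8
mid [np.float64(0.72), np.float64(0.044), np.float64(-0.012), np.float64(-0.008), np.float64(-0.154), np.float64(0.016)] rows>=6.5
m2 [np.float64(0.528), np.float64(-0.05), np.float64(0.04), np.float64(-0.0), np.float64(0.0), np.float64(0.014)] rows>=2.7
m2 [np.float64(0.521), np.float64(-0.096), np.float64(0.039), np.float64(-0.0), np.float64(0.0), np.float64(0.014)] rows>=2.7
over [np.float64(0.93), np.float64(0.07), np.float64(0.509), np.float64(0.0), np.float64(-0.097), np.float64(0.001)] rows>=5.3
grasp [np.float64(0.069), np.float64(-0.001), np.float64(0.658), np.float64(0.0), np.float64(-0.0), np.float64(0.0)] rows>=3.3
lift [np.float64(-0.23), np.float64(0.001), np.float64(-0.328), np.float64(0.0), np.float64(-0.0), np.float64(0.0)] rows>=2.0
turn [np.float64(-0.179), np.float64(-0.063), np.float64(-0.152), np.float64(0.0), np.float64(0.25), np.float64(0.0)] rows>=10.5
set [np.float64(-0.328), np.float64(-0.001), np.float64(0.229), np.float64(-0.0), np.float64(-0.0), np.float64(0.0)] rows>=2.0
back [np.float64(0.001), np.float64(-0.0), np.float64(-0.6), np.float64(-0.0), np.float64(-0.0), np.float64(0.0)] rows>=3.0
```

play_rows --motion '[[[0.72,0.044,-0.012,-0.008,-0.154,0.016,1],[0.72,0.044,-0.012,-0.008,-0.154,0.016,1],[0.72,0.044,-0.012,-0.008,-0.154,0.016,1],[0.72,0.044,-0.012,-0.008,-0.154,0.016,1],[0.72,0.044,-0.012,-0.008,-0.154,0.016,1],[0.72,0.044,-0.012,-0.008,-0.154,0.016,1],[0.72,0.044,-0.012,-0.008,-0.154,0.016,1],[0.72,0.044,-0.012,-0.008,-0.154,0.016,1],[0.72,0.044,-0.012,-0.008,-0.154,0.016,1]]]'

```text
time_s: 7.75
ee_pos: [0.6249, -0.1626, 0.3194]
eef_rot: [-3.139, -0.003, 1.574]
force: [-0.4, 0.9, -1.3]
grip_width: 0.094
grip_force: 0.0
```

play_rows --motion '[[[0.528,-0.05,0.04,0,0,0.014,1],[0.528,-0.05,0.04,0,0,0.014,1],[0.528,-0.05,0.04,0,0,0.014,1],[0.528,-0.05,0.04,0,0,0.014,1]]]'

```text
time_s: 8.15
ee_pos: [0.612, -0.0286, 0.3094]
eef_rot: [-3.138, -0.002, 1.487]
force: [-0.7, 0.2, 0.5]
grip_width: 0.0938
grip_force: 0.0
```

play_rows --motion '[[[0.521,-0.096,0.039,0,0,0.014,1],[0.521,-0.096,0.039,0,0,0.014,1],[0.521,-0.096,0.039,0,0,0.014,1],[0.521,-0.096,0.039,0,0,0.014,1]]]'

```text
time_s: 8.55
ee_pos: [0.5995, 0.1025, 0.2995]
eef_rot: [-3.138, -0.001, 1.399]
force: [-0.6, -1.1, 0.1]
grip_width: 0.0936
grip_force: 0.0
```

play_rows --motion '[[[0.93,0.07,0.509,0,-0.097,0,1],[0.93,0.07,0.509,0,-0.097,0,1],[0.93,0.07,0.509,0,-0.097,0,1],[0.93,0.07,0.509,0,-0.097,0,1],[0.93,0.07,0.509,0,-0.097,0,1],[0.93,0.07,0.509,0,-0.097,0,1],[0.93,0.07,0.509,0,-0.097,0,1],[0.93,0.07,0.509,0,-0.097,0,1]]]'

```text
time_s: 9.35
ee_pos: [0.6581, 0.3242, 0.1725]
eef_rot: [-3.138, 0.61, 1.396]
force: [0.8, -0.4, 1.0]
grip_width: 0.0942
grip_force: 0.0
```

```bash
python3 - <<'E'
from jar import *
o=get_obs();print(o["time_s"],o["ee_pos"],o["qpos"].round(3),o["force"].round(1),o["grip_width"])
c=camera("scene");W=cloud(c);f=c["frame"]
z=lambda a,b:(lambda W,h:(W[...,2]>a)&(W[...,2]<b)&(W[...,1]>.14)&(W[...,1]<.29)&(W[...,0]<.7)&(W[...,0]>.57))
rect(f,W,(380,250,480,340),z(.015,.07),"b")
plan(jarplan((.6375,.216),79.5,35,(.625,.235))[1:])
E
```

```text
9.35 [0.65813816 0.32421195 0.17246355] [ 0.554  1.104  0.45  -0.482  1.98   0.624] [ 0.8 -0.4  1. ] 0.09415718570305771
b 1709 rect c 641.9 214.8 size [105.   59.4] ang 80.7 mean [651.1 211.6  44.7] zmed 49.7
grasp [np.float64(0.077), np.float64(-0.004), np.float64(0.659), np.float64(0.0), np.float64(-0.0), np.float64(0.001)] rows>=3.3
lift [np.float64(-0.229), np.float64(0.001), np.float64(-0.329), np.float64(0.0), np.float64(-0.0), np.float64(-0.0)] rows>=2.0
turn [np.float64(-0.18), np.float64(-0.063), np.float64(-0.152), np.float64(0.0), np.float64(0.25), np.float64(0.0)] rows>=10.5
set [np.float64(-0.328), np.float64(-0.001), np.float64(0.229), np.float64(0.0), np.float64(-0.0), np.float64(0.0)] rows>=2.0
back [np.float64(0.001), np.float64(0.001), np.float64(-0.6), np.float64(0.0), np.float64(-0.0), np.float64(0.0)] rows>=3.0
```

play_rows --motion '[[[0.077,-0.001,0.3,0,0,0.001,1],[0.077,-0.001,0.5,0,0,0.001,1],[0.077,-0.001,0.659,0,0,0.001,1],[0.077,-0.001,0.659,0,0,0.001,1],[0.077,-0.001,0.659,0,0,0.001,1]]]'

```text
time_s: 9.9
ee_pos: [0.6431, 0.2454, 0.0271]
eef_rot: [3.141, 0.611, 1.387]
force: [0.3, -0.5, 0.9]
grip_width: 0.0941
grip_force: 0.0
```

play_rows --motion '[[[0,0,0,0,0,0,-1],[0,0,0,0,0,0,-1],[0,0,0,0,0,0,-1],[0,0,0,0,0,0,-1],[0,0,0,0,0,0,-1],[0,0,0,0,0,0,-1],[0,0,0,0,0,0,-1]]]' --grip_force 45

```text
time_s: 10.6
ee_pos: [0.6434, 0.249, 0.0273]
eef_rot: [3.138, 0.609, 1.389]
force: [0.9, 1.2, 1.6]
grip_width: 0.0462
grip_force: 44.7
```

play_rows --motion '[[[-0.116,0,-0.163,0,0,0,-1],[-0.23,0,-0.328,0,0,0,-1],[-0.23,0,-0.328,0,0,0,-1],[-0.23,0,-0.328,0,0,0,-1]]]'

```text
time_s: 11.0
ee_pos: [0.6431, 0.249, 0.1277]
eef_rot: [3.138, 0.608, 1.389]
force: [0.4, -0.3, -6.0]
grip_width: 0.0461
grip_force: 45.0
```

play_rows --motion '[[[0,0,0,0,0.02,0,-1],[0,0,0,0,0.04,0,-1],[0,0,0,0,0.06,0,-1],[0,0,0,0,0.08,0,-1],[0,0,0,0,0.1,0,-1],[0,0,0,0,0.125,0,-1],[0,0,0,0,0.125,0,-1],[0,0,0,0,0.125,0,-1]]]'

```text
time_s: 11.8
ee_pos: [0.6423, 0.2478, 0.1255]
eef_rot: [-3.141, -0.171, 1.39]
force: [0.2, 0.5, -3.6]
grip_width: 0.0457
grip_force: 45.0
```

play_rows --motion '[[[0,0,0,0,0.02,0,-1],[0,0,0,0,0.04,0,-1],[0,0,0,0,0.06,0,-1],[0,0,0,0,0.08,0,-1],[0,0,0,0,0.1,0,-1],[0,0,0,0,0.125,0,-1],[0,0,0,0,0.125,0,-1],[0,0,0,0,0.125,0,-1]]]'

```text
time_s: 12.6
ee_pos: [0.6424, 0.2492, 0.1258]
eef_rot: [-3.14, -0.955, 1.392]
force: [0.5, 1.1, -4.1]
grip_width: 0.0455
grip_force: 45.0
```

```bash
python3 - <<'E'
from jar import *
o=get_obs();print(o["time_s"],o["ee_pos"],o["qpos"].round(3),o["force"].round(1),o["grip_width"])
c=camera("scene");save(c,"s2.png")
plan(jarplan((.6375,.216),79.5,35,(.625,.24))[4:])
E
```

```text
12.6 [0.64239823 0.24924867 0.12576769] [ 0.017  0.659  1.508  1.119  1.099 -0.424] [ 0.5  1.1 -4.1] 0.04554107789272524
set [np.float64(-0.166), np.float64(-0.063), np.float64(0.055), np.float64(-0.001), np.float64(0.001), np.float64(0.001)] rows>=0.9
back [np.float64(0.001), np.float64(0.001), np.float64(-0.6), np.float64(0.0), np.float64(-0.0), np.float64(-0.0)] rows>=3.0
```

View pics/s2.png

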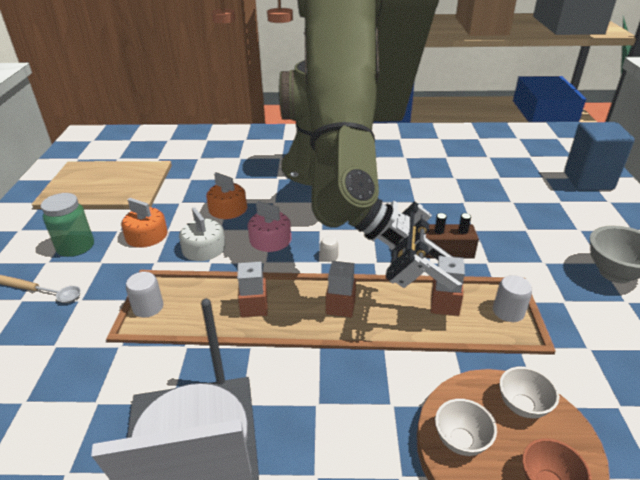

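Scene view: jar_b hangs upright at (447,285), and jar_c stands at (251,290). Setting jar_b down.

play_rows --motion '[[[-0.06,-0.02,0.02,0,0,0,-1],[-0.12,-0.045,0.04,0,0,0,-1],[-0.15,-0.063,0.05,-0.001,0.001,0.001,-1],[-0.166,-0.063,0.055,-0.001,0.001,0.001,-1],[-0.166,-0.063,0.055,-0.001,0.001,0.001,-1],[-0.166,-0.063,0.055,-0.001,0.001,0.001,-0.4],[-0.166,-0.063,0.055,-0.001,0.001,0.001,0.3],[-0.166,-0.063,0.055,-0.001,0.001,0.001,0.6],[-0.166,-0.063,0.055,-0.001,0.001,0.001,0.6]]]'

```text
time_s: 13.55
ee_pos: [0.6256, 0.2392, 0.0857]
eef_rot: [3.139, -0.967, 1.384]
force: [-0.2, 0.2, 0.5]
grip_width: 0.0664
grip_force: 0.0
```

play_rows --motion '[[[0,0,-0.15,0,0,0,0.6],[0,0,-0.35,0,0,0,0.6],[0,0,-0.6,0,0,0,0.8],[0,0,-0.6,0,0,0,1],[0,0,-0.6,0,0,0,1]]]'

```text
time_s: 14.05
ee_pos: [0.6028, 0.1166, 0.1716]
eef_rot: [3.136, -0.967, 1.384]
force: [-0.0, 0.4, -0.0]
grip_width: 0.0933
grip_force: 0.0
```

```bash
python3 - <<'E'
from jar import *
o=get_obs();print(o["time_s"],o["ee_pos"],o["qpos"].round(3),o["force"].round(1),o["grip_width"])
p,R=here()
# up & over rack probe2 
plan([("up",[.55,.15,.26],Rt(-5)),("over",[.4153,.2203,.20],Rt(0)),("down",[.4153,.2203,.082],Rt(0))])
E
```

```text
14.05 [0.60279568 0.11658109 0.17161426] [-0.217  0.524  1.611  1.034  1.28  -0.495] [-0.   0.4 -0. ] 0.0932503161568395
up [np.float64(0.343), np.float64(-0.232), np.float64(-0.126), np.float64(0.008), np.float64(-0.154), np.float64(-0.015)] rows>=6.5
over [np.float64(0.233), np.float64(-0.562), np.float64(0.238), np.float64(0.0), np.float64(0.0), np.float64(-0.014)] rows>=3.3
down [np.float64(0.001), np.float64(-0.001), np.float64(0.472), np.float64(0.0), np.float64(0.0), np.float64(-0.0)] rows>=2.4
```

play_rows --motion '[[[0.343,-0.232,-0.126,0.008,-0.154,-0.015,1],[0.343,-0.232,-0.126,0.008,-0.154,-0.015,1],[0.343,-0.232,-0.126,0.008,-0.154,-0.015,1],[0.343,-0.232,-0.126,0.008,-0.154,-0.015,1],[0.343,-0.232,-0.126,0.008,-0.154,-0.015,1],[0.343,-0.232,-0.126,0.008,-0.154,-0.015,1],[0.343,-0.232,-0.126,0.008,-0.154,-0.015,1],[0.343,-0.232,-0.126,0.008,-0.154,-0.015,1],[0.343,-0.232,-0.126,0.008,-0.154,-0.015,1]]]'

```text
time_s: 14.95
ee_pos: [0.549, 0.1524, 0.2577]
eef_rot: [-3.14, -0.001, 1.487]
force: [1.0, -0.4, -0.7]
grip_width: 0.0941
grip_force: 0.0
```

play_rows --motion '[[[0.233,-0.562,0.238,0,0,-0.014,1],[0.233,-0.562,0.238,0,0,-0.014,1],[0.233,-0.562,0.238,0,0,-0.014,1],[0.233,-0.562,0.238,0,0,-0.014,1],[0.233,-0.562,0.238,0,0,-0.014,1],[0.233,-0.562,0.238,0,0,-0.014,1]]]'

```text
time_s: 15.55
ee_pos: [0.4155, 0.2209, 0.2]
eef_rot: [3.14, -0.0, 1.572]
force: [0.5, -1.1, 0.5]
grip_width: 0.0941
grip_force: 0.0
```

```bash
cat >> h.py <<'E'
def lids(names=("top","scene"),h=(.1,.11)):
    for n in names:
        c=camera(n);W=cloud(c);f=c["frame"]
        for j,y in dict(b=.24,a=.045,c=-.14).items():
            rect(f,W,(0,0,640,480),lambda W,hh:(abs(W[...,1]-y)<.08)&(abs(W[...,0]-.615)<.085)&(W[...,2]>h[0])&(W[...,2]<h[1]),n+" "+j)
    return c
E
python3 - <<'E'
from jar import *
o=get_obs();print(o["time_s"],o["ee_pos"],o["qpos"].round(3),o["force"].round(1),o["grip_width"])
lids()
c=camera("top");save(c,"t2.png")
plan([("down",[.4153,.2203,.082],Rt(0))])
E
```

```text
15.55 [0.41549159 0.22088822 0.20002431] [ 0.411  0.145  1.769 -0.     1.226  0.41 ] [ 0.5 -1.1  0.5] 0.09408654428025504
top b 475 rect c 624.2 242.5 size [48.  47.2] ang 79.1 mean [623.4 241.9 104.8] zmed 104.9
top a 475 rect c 605.7 45.5 size [46.3 47.3] ang 80.4 mean [605.2  45.6 104.5] zmed 104.5
top c 479 rect c 609.1 -135.9 size [47.3 46.6] ang 6.7 mean [ 608.3 -135.8  104.3] zmed 104.3
scene b 404 rect c 625.4 240.9 size [46.3 52.6] ang 80.5 mean [628.5 240.6 103.9] zmed 104.0
scene a 376 rect c 609.2 44.3 size [46.7 50.9] ang 80.4 mean [610.2  44.4 103.9] zmed 103.8
scene c 371 rect c 611.6 -137.4 size [51.2 45.2] ang 6.2 mean [ 613.  -136.8  103.9] zmed 103.9
down [np.float64(-0.001), np.float64(-0.001), np.float64(0.471), np.float64(0.0), np.float64(0.0), np.float64(0.0)] rows>=2.4
```

View pics/t2.png

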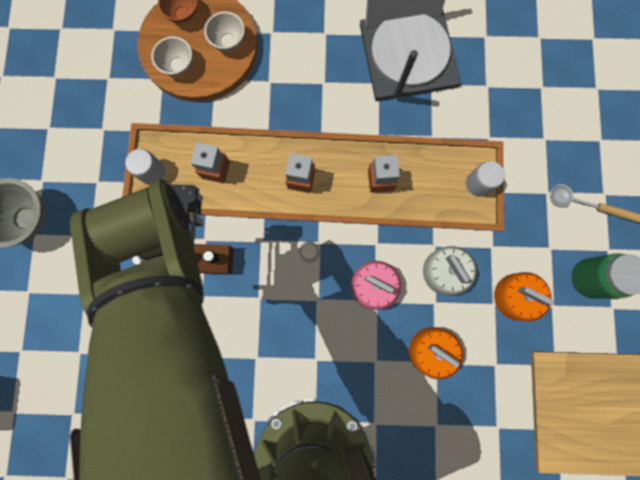

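Top view: all three jars stand at (207,157), (299,167) and (386,170) with ports up. The arm is over the rack. Comparing the jar x at release with the top view shows a top-camera bias in x of about −2 mm, which the scene view supports.

play_rows --motion '[[[0,0,0.2,0,0,0,1],[0,0,0.36,0,0,0,1],[0,-0.001,0.471,0,0,0,1],[0,-0.001,0.471,0,0,0,1],[0,-0.001,0.471,0,0,0,1]]]'

```text
time_s: 16.2
ee_pos: [0.415, 0.2209, 0.0825]
eef_rot: [3.141, 0.001, 1.572]
force: [-0.5, 0.3, 0.1]
grip_width: 0.094
grip_force: 0.0
```

play_rows --motion '[[[0,0,0,0,0,0,-1],[0,0,0,0,0,0,-1],[0,0,0,0,0,0,-1],[0,0,0,0,0,0,-1],[0,0,0,0,0,0,-1],[0,0,0,0,0,0,-1],[0,0,0,0,0,0,-1],[0,0,0,0,0,0,-1],[0,0,0,0,0,0,-1]]]' --grip_force 20

```text
time_s: 17.1
ee_pos: [0.4142, 0.221, 0.0817]
eef_rot: [3.141, 0.001, 1.573]
force: [3.6, -1.0, 3.3]
grip_width: 0.0253
grip_force: 2.4
```

```bash
python3 - <<'E'
from jar import *
o=get_obs();print(o["time_s"],o["ee_pos"],o["force"].round(1),o["grip_width"])
p,R=here()
plan([("up",p+[0,0,.13],R),("over",[.6258,.2420,.20],Rt(0)),("down",[.6258,.2420,.134],Rt(0))])
E
```

```text
17.1 [0.41420937 0.22104831 0.08166543] [ 3.6 -1.   3.3] 0.025309254012295463
up [np.float64(-0.001), np.float64(0.0), np.float64(-0.52), np.float64(0.0), np.float64(0.0), np.float64(0.0)] rows>=2.6
over [np.float64(0.083), np.float64(0.847), np.float64(0.047), np.float64(0.0), np.float64(0.0), np.float64(0.0)] rows>=4.3
down [np.float64(-0.0), np.float64(-0.0), np.float64(0.264), np.float64(0.0), np.float64(0.0), np.float64(0.0)] rows>=1.3
```

play_rows --motion '[[[0,0,0,0,0,0,-1],[0,0,0,0,0,0,-1],[0,0,0,0,0,0,-1],[0,0,-0.17,0,0,0,-1],[0,0,-0.34,0,0,0,-1],[0,0,-0.52,0,0,0,-1],[0,0,-0.52,0,0,0,-1]]]'

```text
time_s: 17.8
ee_pos: [0.4155, 0.2219, 0.2169]
eef_rot: [3.134, -0.002, 1.573]
force: [-0.1, -0.2, -0.8]
grip_width: 0.0235
grip_force: 20.0
```

play_rows --motion '[[[0.083,0.847,0.047,0,0,0,-1],[0.083,0.847,0.047,0,0,0,-1],[0.083,0.847,0.047,0,0,0,-1],[0.083,0.847,0.047,0,0,0,-1],[0.083,0.847,0.047,0,0,0,-1],[0.083,0.847,0.047,0,0,0,-1],[0.083,0.847,0.047,0,0,0,-1]]]'

```text
time_s: 18.5
ee_pos: [0.6249, 0.2423, 0.1988]
eef_rot: [-3.14, 0.002, 1.573]
force: [0.4, 1.3, 0.3]
grip_width: 0.0236
grip_force: 20.0
```

```bash
python3 - <<'E'
from jar import *
o=get_obs();print(o["time_s"],o["ee_pos"],o["force"].round(1),o["grip_width"],o["grip_force"])
c=lids(("scene",))
W=cloud(c);p=o["ee_pos"]
# pin pixels
rect(c["frame"],W,(0,0,640,480),lambda W,h:(abs(W[...,1]-p[1])<.03)&(abs(W[...,0]-p[0])<.03)&(W[...,2]>.13)&(W[...,2]<.165),"pin")
cv2.imwrite("pics/s3.png",cv2.resize(c["frame"][180:330,370:520],None,fx=4,fy=4)[:,:,::-1])
plan([("over",[.6258,.2420,.20],Rt(0)),("down",[.6258,.2420,.134],Rt(0))])
E
```

```text
18.5 [0.62491897 0.24232252 0.19882296] [0.4 1.3 0.3] 0.02362793990984607 19.99942053167615
scene b 399 rect c 626.8 241.4 size [45.3 51.6] ang 80.6 mean [628.5 240.7 104.1] zmed 104.1
scene a 378 rect c 608.6 44.7 size [46.2 50.6] ang 80.8 mean [610.2  44.4 103.8] zmed 103.8
scene c 373 rect c 612.2 -137.4 size [49.6 45.2] ang 5.8 mean [ 613.1 -136.8  103.8] zmed 104.0
pin 67 rect c 627.1 241.7 size [8.1 8. ] ang 83.0 mean [627.3 241.3 147.8] zmed 147.9
over [np.float64(-0.002), np.float64(0.004), np.float64(-0.002), np.float64(-0.0), np.float64(0.0), np.float64(0.0)] rows>=0.0
down [np.float64(0.0), np.float64(0.0), np.float64(0.264), np.float64(-0.0), np.float64(0.0), np.float64(0.0)] rows>=1.3
```

View pics/s3.png

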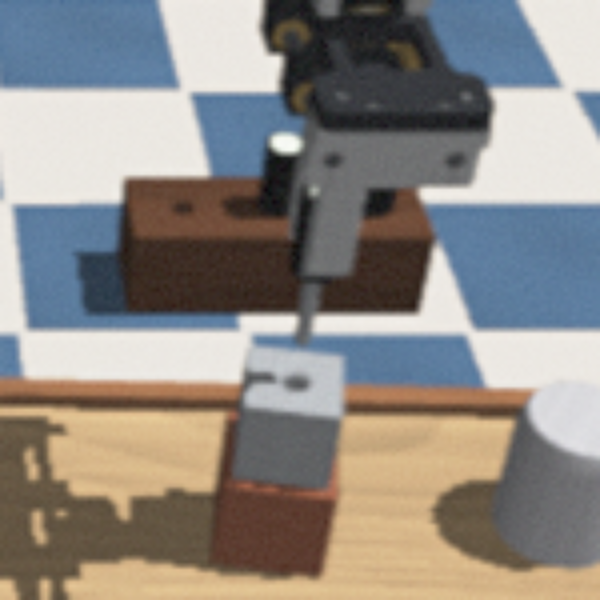

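The crop shows the pin tip above the lid of jar_b, lined up with its port at crop (297,381). Inserting.

play_rows --motion '[[[-0.001,0.004,0.05,0,0,0,-1],[-0.001,0.004,0.1,0,0,0,-1],[-0.001,0.004,0.14,0,0,0,-1],[-0.001,0.004,0.17,0,0,0,-1]]]'

```text
time_s: 18.95
ee_pos: [0.6263, 0.242, 0.1559]
eef_rot: [-3.14, 0.002, 1.573]
force: [-0.0, -0.3, -0.2]
grip_width: 0.0236
grip_force: 20.0
```

play_rows --motion '[[[0,0,0.03,0,0,0,-1],[0,0,0.06,0,0,0,-1],[0,0,0.092,0,0,0,-1],[0,0,0.092,0,0,0,-1]]]'

```text
time_s: 19.35
ee_pos: [0.6264, 0.2419, 0.133]
eef_rot: [-3.14, 0.002, 1.573]
force: [-0.7, 0.1, -1.5]
grip_width: 0.0237
grip_force: 20.0
```

play_rows --motion '[[[0,0,0,0,0,0,-0.3],[0,0,0,0,0,0,0.2],[0,0,0,0,0,0,0.5],[0,0,0,0,0,0,0.6],[0,0,-0.15,0,0,0,0.6],[0,0,-0.33,0,0,0,1],[0,0,-0.33,0,0,0,1]]]'

```text
time_s: 20.05
ee_pos: [0.6285, 0.2427, 0.2241]
eef_rot: [3.132, -0.002, 1.573]
force: [0.4, 0.7, 0.4]
grip_width: 0.0766
grip_force: 0.0
```

```bash
python3 - <<'E'
from jar import *
o=get_obs();print(o["time_s"],o["ee_pos"],o["force"].round(1),o["grip_width"],o["grip_force"])
lids(("scene",))
lids(("scene",),(.14,.16))
plan([("over",[.4158,.275,.20],Rt(0)),("down",[.4158,.275,.082],Rt(0)),("up",[.4158,.275,.212],Rt(0)),("over",[.608,.0455,.2],Rt(0))])
E
```

```text
20.05 [0.6285422  0.24269956 0.22407512] [0.4 0.7 0.4] 0.0765713787730138 0.0
scene b 311 rect c 626.3 241.4 size [45.4 52. ] ang 80.7 mean [633.3 239.2 104.2] zmed 104.2
scene a 377 rect c 608.4 44.7 size [46.  50.2] ang 81.1 mean [609.9  44.5 103.8] zmed 103.8
scene c 372 rect c 612.4 -137.3 size [51.7 45.3] ang 5.7 mean [ 613.2 -136.9  103.8] zmed 103.8
scene b 118 rect c 628.2 240.8 size [23.4 22.3] ang 14.4 mean [630.  240.5 146.9] zmed 147.7
scene a few 0
scene c few 0
over [np.float64(0.133), np.float64(-0.845), np.float64(0.07), np.float64(0.0), np.float64(0.0), np.float64(0.0)] rows>=4.3
down [np.float64(0.0), np.float64(-0.001), np.float64(0.472), np.float64(0.0), np.float64(0.0), np.float64(0.0)] rows>=2.4
up [np.float64(0.0), np.float64(0.001), np.float64(-0.52), np.float64(0.0), np.float64(0.0), np.float64(0.0)] rows>=2.6
over [np.float64(-0.919), np.float64(0.767), np.float64(0.05), np.float64(0.0), np.float64(0.0), np.float64(0.0)] rows>=6.0
```

play_rows --motion '[[[0.133,-0.845,0.07,0,0,0,1],[0.133,-0.845,0.07,0,0,0,1],[0.133,-0.845,0.07,0,0,0,1],[0.133,-0.845,0.07,0,0,0,1],[0.133,-0.845,0.07,0,0,0,1],[0.133,-0.845,0.07,0,0,0,1],[0.133,-0.845,0.07,0,0,0,1]]]'

```text
time_s: 20.85
ee_pos: [0.4158, 0.2748, 0.1989]
eef_rot: [-3.141, 0.001, 1.573]
force: [0.3, 0.3, 0.1]
grip_width: 0.094
grip_force: 0.0
```

```bash
python3 - <<'E'
from jar import *
o=get_obs();print(o["time_s"],o["ee_pos"],o["eef_rot"])
plan([("down",[.4158,.275,.082],Rt(0))])
E
```

```text
20.85 [0.41584247 0.27484354 0.19890405] [-3.14115026e+00  1.47044919e-03  1.57302827e+00]
down [np.float64(0.001), np.float64(0.0), np.float64(0.468), np.float64(-0.0), np.float64(0.0), np.float64(0.0)] rows>=2.3
```

play_rows --motion '[[[0,0,0.2,0,0,0,1],[0,0,0.36,0,0,0,1],[0.001,0,0.47,0,0,0,1],[0.001,0,0.47,0,0,0,0.3],[0.001,0,0.47,0,0,0,0]]]'

```text
time_s: 21.35
ee_pos: [0.4164, 0.2749, 0.0821]
eef_rot: [-3.141, 0.001, 1.572]
force: [1.3, -0.5, 0.2]
grip_width: 0.0811
grip_force: 0.0
```

play_rows --motion '[[[0,0,0,0,0,0,-1],[0,0,0,0,0,0,-1],[0,0,0,0,0,0,-1],[0,0,0,0,0,0,-1],[0,0,0,0,0,0,-1],[0,0,0,0,0,0,-1],[0,0,0,0,0,0,-1],[0,0,0,0,0,0,-1],[0,0,0,0,0,0,-1],[0,0,0,0,0,0,-1]]]' --grip_force 20

```text
time_s: 22.35
ee_pos: [0.4156, 0.2751, 0.0819]
eef_rot: [3.141, 0.001, 1.573]
force: [0.2, 0.1, 0.6]
grip_width: 0.0235
grip_force: 20.0
```

play_rows --motion '[[[0,0,-0.17,0,0,0,-1],[0,0,-0.34,0,0,0,-1],[0,0,-0.52,0,0,0,-1],[0,0,-0.52,0,0,0,-1],[0,0,-0.52,0,0,0,-1]]]'

```text
time_s: 22.85
ee_pos: [0.4156, 0.2752, 0.2121]
eef_rot: [3.141, 0.0, 1.573]
force: [0.4, -0.7, -1.5]
grip_width: 0.0236
grip_force: 20.0
```

```bash
python3 - <<'E'
from jar import *
o=get_obs();print(o["time_s"],o["ee_pos"],o["eef_rot"],o["grip_width"],o["force"])
lids(("scene",))
plan([("over",[.608,.0458,.2],Rt(0)),("down",[.608,.0458,.133],Rt(0))])
E
```

```text
22.85 [0.4155579  0.27521382 0.21211635] [3.14055468e+00 4.92414402e-04 1.57276577e+00] 0.023568579360603522 [ 0.39011448 -0.69444829 -1.48488182]
scene b 305 rect c 627.1 241.3 size [46.9 49.8] ang 78.4 mean [633.  239.3 104.4] zmed 104.4
scene a 379 rect c 607.7 44.5 size [46.3 50. ] ang 81.4 mean [610.3  44.5 103.9] zmed 104.0
scene c 375 rect c 610.5 -137.6 size [50.5 45.3] ang 6.1 mean [ 613.  -136.9  103.7] zmed 103.8
over [np.float64(-0.918), np.float64(0.769), np.float64(0.045), np.float64(-0.0), np.float64(0.0), np.float64(0.0)] rows>=6.0
down [np.float64(0.0), np.float64(0.001), np.float64(0.268), np.float64(-0.0), np.float64(0.0), np.float64(0.0)] rows>=1.3
```

play_rows --motion '[[[-0.918,0.769,0.045,0,0,0,-1],[-0.918,0.769,0.045,0,0,0,-1],[-0.918,0.769,0.045,0,0,0,-1],[-0.918,0.769,0.045,0,0,0,-1],[-0.918,0.769,0.045,0,0,0,-1],[-0.918,0.769,0.045,0,0,0,-1],[-0.918,0.769,0.045,0,0,0,-1],[-0.918,0.769,0.045,0,0,0,-1],[-0.918,0.769,0.045,0,0,0,-1]]]'

```text
time_s: 23.8
ee_pos: [0.6075, 0.0468, 0.1998]
eef_rot: [-3.14, 0.001, 1.573]
force: [-0.6, 0.5, -0.5]
grip_width: 0.0235
grip_force: 20.0
```

```bash
cat >> h.py <<'E'
def chk(tgt):
    o=get_obs();print(o["time_s"],o["ee_pos"],o["grip_width"],o["force"])
    c=lids(("scene",))
    W=cloud(c);p=o["ee_pos"]
    rect(c["frame"],W,(0,0,640,480),lambda W,h:(abs(W[...,1]-p[1])<.03)&(abs(W[...,0]-p[0])<.03)&(W[...,2]>.13)&(W[...,2]<.165),"pin")
    plan([("down",tgt,Rt(0))])
E
python3 - <<'E'
from h import *
chk([.608,.0458,.133])
E
```

```text
23.8 [0.60751336 0.04678455 0.19976074] 0.023545568881151967 [-0.57240575  0.49517469 -0.50148774]
scene b 315 rect c 627.1 241.4 size [45.7 50.9] ang 80.3 mean [633.3 239.  104.2] zmed 104.2
scene a 381 rect c 608.3 44.8 size [45.9 51.3] ang 80.3 mean [610.2  44.8 103.8] zmed 103.9
scene c 367 rect c 611.3 -137.3 size [51.3 45.1] ang 5.6 mean [ 612.7 -137.   103.8] zmed 103.9
pin 52 rect c 610.3 47.6 size [5.8 6.6] ang 13.2 mean [610.4  47.1 146.9] zmed 147.2
down [np.float64(-0.005), np.float64(0.002), np.float64(0.269), np.float64(-0.0), np.float64(0.0), np.float64(0.001)] rows>=1.3
```

play_rows --motion '[[[-0.008,0.002,0.05,0,0,0,-1],[-0.008,0.002,0.1,0,0,0,-1],[-0.008,0.002,0.14,0,0,0,-1],[-0.008,0.002,0.17,0,0,0,-1]]]'

```text
time_s: 24.25
ee_pos: [0.6082, 0.0442, 0.1568]
eef_rot: [-3.14, 0.001, 1.573]
force: [0.2, -0.2, -0.6]
grip_width: 0.0237
grip_force: 20.0
```

play_rows --motion '[[[0,0,0.03,0,0,0,-1],[0,0,0.06,0,0,0,-1],[0,0,0.098,0,0,0,-1],[0,0,0.098,0,0,0,-1]]]'

```text
time_s: 24.65
ee_pos: [0.6082, 0.0439, 0.1323]
eef_rot: [-3.14, 0.001, 1.573]
force: [-0.1, 0.0, -1.1]
grip_width: 0.0237
grip_force: 20.0
```

play_rows --motion '[[[0,0,0,0,0,0,-0.3],[0,0,0,0,0,0,0.2],[0,0,0,0,0,0,0.5],[0,0,0,0,0,0,0.6],[0,0,-0.15,0,0,0,0.6],[0,0,-0.33,0,0,0,1],[0,0,-0.33,0,0,0,1],[0,0,-0.33,0,0,0,1]]]'

```text
time_s: 25.45
ee_pos: [0.609, 0.0441, 0.2173]
eef_rot: [3.14, 0.001, 1.573]
force: [0.7, 0.1, -1.1]
grip_width: 0.0839
grip_force: 0.0
```

```bash
python3 - <<'E'
from jar import *
o=get_obs();print(o["time_s"],o["ee_pos"])
lids(("scene",),(.14,.16))
plan([("over",[.4158,.3297,.20],Rt(0))])
E
```

```text
25.45 [0.60897389 0.04407202 0.21725179]
scene b 117 rect c 626.8 240.9 size [24.9 22.2] ang 3.2 mean [629.9 240.4 147. ] zmed 147.8
scene a 108 rect c 609.9 44.3 size [23.  25.1] ang 60.6 mean [611.5  44.2 146.7] zmed 147.5
scene c few 0
over [np.float64(0.572), np.float64(-0.384), np.float64(0.031), np.float64(-0.0), np.float64(0.0), np.float64(0.0)] rows>=3.4
over [np.float64(0.572), np.float64(-0.385), np.float64(0.032), np.float64(-0.0), np.float64(0.0), np.float64(0.0)] rows>=3.5
```

play_rows --motion '[[[0.572,-0.384,0.031,0,0,0,1],[0.572,-0.384,0.031,0,0,0,1],[0.572,-0.384,0.031,0,0,0,1],[0.572,-0.384,0.031,0,0,0,1],[0.572,-0.384,0.031,0,0,0,1]]]'

```text
time_s: 26.0
ee_pos: [0.5106, 0.1889, 0.2073]
eef_rot: [-3.139, 0.002, 1.576]
force: [0.4, -0.2, -0.3]
grip_width: 0.0936
grip_force: 0.0
```

play_rows --motion '[[[0.572,-0.385,0.032,0,0,0,1],[0.572,-0.385,0.032,0,0,0,1],[0.572,-0.385,0.032,0,0,0,1],[0.572,-0.385,0.032,0,0,0,1],[0.572,-0.385,0.032,0,0,0,1],[0.572,-0.385,0.032,0,0,0,1]]]'

```text
time_s: 26.6
ee_pos: [0.4164, 0.329, 0.1996]
eef_rot: [-3.141, 0.002, 1.573]
force: [-0.4, 0.8, -0.8]
grip_width: 0.0939
grip_force: 0.0
```

```bash
python3 - <<'E'
from jar import *
o=get_obs();print(o["time_s"],o["ee_pos"],o["eef_rot"])
plan([("down",[.4158,.3297,.082],Rt(0))])
E
```

```text
26.6 [0.41642235 0.32895444 0.19959984] [-3.14078607e+00  1.97807211e-03  1.57287741e+00]
down [np.float64(0.004), np.float64(-0.002), np.float64(0.47), np.float64(-0.0), np.float64(0.0), np.float64(0.0)] rows>=2.4
```

play_rows --motion '[[[0.003,-0.001,0.2,0,0,0,1],[0.003,-0.001,0.36,0,0,0,1],[0.003,-0.001,0.47,0,0,0,1],[0.003,-0.001,0.47,0,0,0,0.3],[0.003,-0.001,0.47,0,0,0,0]]]'

```text
time_s: 27.1
ee_pos: [0.4167, 0.3295, 0.0834]
eef_rot: [-3.142, 0.001, 1.571]
force: [0.4, 0.8, 0.3]
grip_width: 0.0814
grip_force: 0.0
```

play_rows --motion '[[[0,0,0,0,0,0,-1],[0,0,0,0,0,0,-1],[0,0,0,0,0,0,-1],[0,0,0,0,0,0,-1],[0,0,0,0,0,0,-1],[0,0,0,0,0,0,-1],[0,0,0,0,0,0,-1],[0,0,0,0,0,0,-1],[0,0,0,0,0,0,-1],[0,0,0,0,0,0,-1]]]' --grip_force 20

```text
time_s: 28.1
ee_pos: [0.4157, 0.3303, 0.0828]
eef_rot: [3.141, 0.001, 1.573]
force: [-0.0, 1.2, 0.0]
grip_width: 0.024
grip_force: 20.0
```

play_rows --motion '[[[0,0,-0.17,0,0,0,-1],[0,0,-0.34,0,0,0,-1],[0,0,-0.56,0,0,0,-1],[0,0,-0.56,0,0,0,-1],[0,0,-0.56,0,0,0,-1]]]'

```text
time_s: 28.6
ee_pos: [0.4159, 0.3306, 0.2237]
eef_rot: [3.14, -0.0, 1.573]
force: [0.0, -0.3, -1.6]
grip_width: 0.0241
grip_force: 19.9
```

```bash
python3 - <<'E'
from jar import *
o=get_obs();print(o["time_s"],o["ee_pos"],o["eef_rot"],o["grip_width"],o["force"])
lids(("scene",))
plan([("via",[.5,0,.24],Rt(0)),("over",[.6117,-.136,.2],Rt(0))])
E
```

```text
28.6 [0.41589577 0.3306266  0.22374109] [ 3.13968719e+00 -2.66729318e-04  1.57281915e+00] 0.024116927631245667 [ 0.04056545 -0.28005523 -1.56468341]
scene b 310 rect c 627.8 241.2 size [45.5 50.3] ang 80.6 mean [633.1 239.3 104.2] zmed 104.2
scene a 292 rect c 610.2 44.3 size [46.  49.2] ang 80.6 mean [615.   44.8 104. ] zmed 104.0
scene c 373 rect c 612.0 -137.2 size [50.9 45.3] ang 5.2 mean [ 613.1 -136.9  103.8] zmed 103.8
via [np.float64(-0.661), np.float64(0.168), np.float64(-0.035), np.float64(-0.0), np.float64(0.0), np.float64(0.0)] rows>=3.4
via [np.float64(-0.661), np.float64(0.168), np.float64(-0.035), np.float64(-0.0), np.float64(0.0), np.float64(0.0)] rows>=3.4
over [np.float64(-0.545), np.float64(0.445), np.float64(0.161), np.float64(-0.0), np.float64(0.0), np.float64(0.0)] rows>=3.6
```

play_rows --motion '[[[-0.661,0.168,-0.035,0,0,0,-1],[-0.661,0.168,-0.035,0,0,0,-1],[-0.661,0.168,-0.035,0,0,0,-1],[-0.661,0.168,-0.035,0,0,0,-1],[-0.661,0.168,-0.035,0,0,0,-1]]]'

```text
time_s: 29.15
ee_pos: [0.458, 0.163, 0.2301]
eef_rot: [-3.139, 0.002, 1.569]
force: [-0.1, 0.5, -0.5]
grip_width: 0.0237
grip_force: 19.9
```

play_rows --motion '[[[-0.661,0.168,-0.035,0,0,0,-1],[-0.661,0.168,-0.035,0,0,0,-1],[-0.661,0.168,-0.035,0,0,0,-1],[-0.661,0.168,-0.035,0,0,0,-1],[-0.661,0.168,-0.035,0,0,0,-1]]]'

```text
time_s: 29.65
ee_pos: [0.5004, -0.0012, 0.2391]
eef_rot: [-3.139, 0.001, 1.57]
force: [0.1, 1.0, -0.8]
grip_width: 0.0235
grip_force: 19.9
```

play_rows --motion '[[[-0.545,0.445,0.161,0,0,0,-1],[-0.545,0.445,0.161,0,0,0,-1],[-0.545,0.445,0.161,0,0,0,-1],[-0.545,0.445,0.161,0,0,0,-1],[-0.545,0.445,0.161,0,0,0,-1],[-0.545,0.445,0.161,0,0,0,-1],[-0.545,0.445,0.161,0,0,0,-1]]]'

```text
time_s: 30.35
ee_pos: [0.6116, -0.134, 0.2004]
eef_rot: [-3.141, 0.001, 1.574]
force: [-0.5, 0.1, 0.3]
grip_width: 0.0238
grip_force: 19.9
```

```bash
python3 - <<'E'
from h import *
chk([.6117,-.1362,.134])
E
```

```text
30.35 [ 0.61161416 -0.13402128  0.2003945 ] 0.023841919390684828 [-0.4595112   0.14906789  0.2992173 ]
scene b 313 rect c 626.9 241.4 size [45.4 51.4] ang 80.9 mean [633.5 239.3 104.3] zmed 104.4
scene a 295 rect c 609.8 44.5 size [45.8 49.9] ang 80.9 mean [615.4  44.7 104.1] zmed 104.1
scene c 374 rect c 611.7 -137.0 size [49.4 45.4] ang 4.9 mean [ 612.9 -136.9  103.7] zmed 103.8
pin 64 rect c 614.7 -132.9 size [6.8 8. ] ang 14.5 mean [ 615. -133.  148.] zmed 148.6
down [np.float64(-0.008), np.float64(0.0), np.float64(0.267), np.float64(0.0), np.float64(0.0), np.float64(0.001)] rows>=1.3
```

play_rows --motion '[[[-0.012,0,0.05,0,0,0,-1],[-0.012,0,0.1,0,0,0,-1],[-0.012,0,0.14,0,0,0,-1],[-0.012,0,0.17,0,0,0,-1]]]'

```text
time_s: 30.8
ee_pos: [0.6114, -0.1388, 0.1565]
eef_rot: [-3.14, 0.001, 1.573]
force: [0.3, 0.8, -1.1]
grip_width: 0.0235
grip_force: 19.9
```

play_rows --motion '[[[0,0,0.03,0,0,0,-1],[0,0,0.06,0,0,0,-1],[0,0,0.094,0,0,0,-1],[0,0,0.094,0,0,0,-1]]]'

```text
time_s: 31.2
ee_pos: [0.6114, -0.1389, 0.1332]
eef_rot: [-3.14, 0.001, 1.573]
force: [-0.5, 0.1, -2.1]
grip_width: 0.024
grip_force: 19.9
```

play_rows --motion '[[[0,0,0,0,0,0,-0.3],[0,0,0,0,0,0,0.2],[0,0,0,0,0,0,0.5],[0,0,0,0,0,0,0.6],[0,0,-0.15,0,0,0,0.6],[0,0,-0.4,0,0,0,0.6],[0,0,-0.4,0,0,0,0.6],[0,0,-0.4,0,0,0,0.6]]]'

```text
time_s: 32.0
ee_pos: [0.6125, -0.1391, 0.237]
eef_rot: [3.137, 0.002, 1.573]
force: [-0.2, -0.6, -0.4]
grip_width: 0.075
grip_force: 0.0
```

```bash
cat >> h.py <<'E'
def keym(n):
    c=camera(n);W=cloud(c)
    P=rect(c["frame"],W,(0,0,640,480),lambda W,h:(np.hypot(W[...,0]-.404,W[...,1]+.281)<.045)&(W[...,2]>.092)&(W[...,2]<.108),n+" key")
    return c
E
python3 - <<'E'
from h import *
o=get_obs();print(o["time_s"],o["ee_pos"],o["grip_width"],o["force"])
lids(("scene",),(.1,.11));lids(("scene","top"),(.14,.16))
keym("scene");keym("top")
plan([("over",[.405,-.282,.22],Rt(-58)),("down",[.405,-.282,.087],Rt(-58))])
E
```

```text
32.0 [ 0.61250081 -0.13908936  0.23698441] 0.07495513711572771 [-0.21885996 -0.58156152 -0.35290258]
scene b 302 rect c 627.3 241.0 size [47.1 49.3] ang 77.8 mean [632.8 239.1 104.3] zmed 104.2
scene a 292 rect c 609.3 44.5 size [46.  50.8] ang 81.0 mean [615.2  44.5 104.1] zmed 104.0
scene c 285 rect c 611.7 -137.4 size [47.9 45.1] ang 5.9 mean [ 617.8 -135.3  104. ] zmed 104.0
scene b 120 rect c 627.9 241.1 size [22.  23.3] ang 44.7 mean [630.3 240.5 147. ] zmed 147.8
scene a 111 rect c 609.7 44.3 size [22.7 22.1] ang 45.6 mean [611.9  44.2 146.9] zmed 147.8
scene c 111 rect c 611.8 -138.2 size [22.8 24.3] ang 83.7 mean [ 615.  -137.8  146.6] zmed 147.3
top b 123 rect c 624.2 241.5 size [22.5 22.4] ang 61.8 mean [623.2 241.1 148.3] zmed 148.7
top a 124 rect c 605.3 45.1 size [23.8 21.7] ang 3.0 mean [604.7  45.  148.2] zmed 148.7
top c few 0
scene key 87 rect c 408.3 -282.2 size [60.8 10.3] ang 32.3 mean [ 410.9 -281.5   98.4] zmed 99.0
top key 97 rect c 394.0 -287.9 size [35.6 10.3] ang 30.0 mean [ 392.4 -288.3   99.6] zmed 100.1
over [np.float64(-0.571), np.float64(-0.827), np.float64(0.053), np.float64(-0.0), np.float64(0.0), np.float64(0.161)] rows>=6.7
down [np.float64(0.002), np.float64(0.001), np.float64(0.532), np.float64(-0.0), np.float64(0.0), np.float64(0.0)] rows>=2.7
```

All three probes read home: head tops are at about 148 mm and lids at about 104 mm. On to the key.

play_rows --motion '[[[-0.571,-0.823,0.053,0,0,0.161,0.5],[-0.571,-0.823,0.053,0,0,0.161,0.5],[-0.571,-0.823,0.053,0,0,0.161,0.5],[-0.571,-0.823,0.053,0,0,0.161,0.5],[-0.571,-0.823,0.053,0,0,0.161,0.5],[-0.571,-0.823,0.053,0,0,0.161,0.5],[-0.571,-0.823,0.053,0,0,0.161,0.5],[-0.571,-0.823,0.053,0,0,0.161,0.5],[-0.571,-0.823,0.053,0,0,0.161,0.5]]]'

```text
time_s: 33.15
ee_pos: [0.4063, -0.2819, 0.2209]
eef_rot: [-3.142, 0.001, 0.565]
force: [-0.3, 0.1, 0.2]
grip_width: 0.0704
grip_force: 0.0
```

```bash
python3 - <<'E'
from h import *
o=get_obs();print(o["time_s"],o["ee_pos"],o["qpos"].round(3))
c=keym("scene");cv2.imwrite("pics/s4.png",cv2.resize(c["frame"][150:350,100:380],None,fx=2.5,fy=2.5)[:,:,::-1])
plan([("down",[.406,-.282,.087],Rt(-58))])
E
```

```text
33.15 [ 0.40632133 -0.28188113  0.22086885] [-6.800e-01  1.790e-01  1.679e+00 -1.000e-03  1.284e+00  3.260e-01]
scene key 90 rect c 406.4 -283.2 size [61.3 10.3] ang 30.4 mean [ 411.2 -281.5   98.5] zmed 99.1
down [np.float64(-0.001), np.float64(-0.0), np.float64(0.536), np.float64(0.0), np.float64(0.0), np.float64(0.001)] rows>=2.7
```

View pics/s4.png

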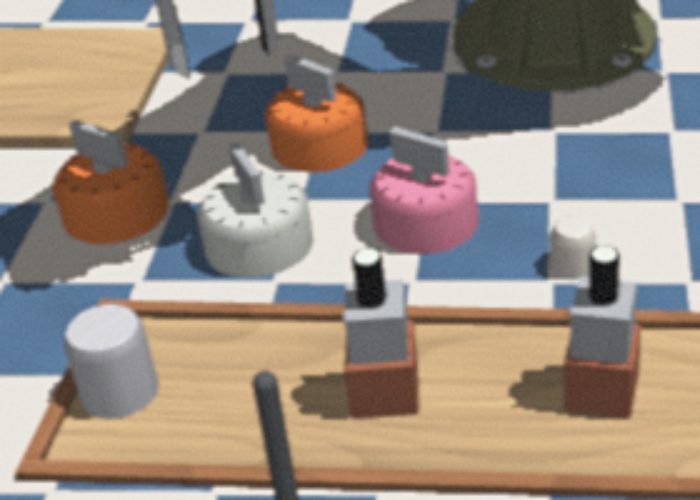

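The crop shows the fingers straddling above the white timer's key (245,175), and the probes home in jar_c (370,275) and jar_a (603,275). Gripping and winding.

play_rows --motion '[[[0,0,0.2,0,0,0,0.3],[0,0,0.4,0,0,0,0.3],[-0.001,0,0.536,0,0,0,0.3],[-0.001,0,0.536,0,0,0,0.3],[-0.001,0,0.536,0,0,0,0.3]]]'

```text
time_s: 33.7
ee_pos: [0.4066, -0.2824, 0.0883]
eef_rot: [3.141, 0.001, 0.563]
force: [0.3, 0.4, 0.3]
grip_width: 0.0608
grip_force: 0.0
```

play_rows --motion '[[[0,0,0,0,0,0,-1],[0,0,0,0,0,0,-1],[0,0,0,0,0,0,-1],[0,0,0,0,0,0,-1],[0,0,0,0,0,0,-1],[0,0,0,0,0,0,-1],[0,0,0,0,0,0,-1],[0,0,0,0,0,0,-1],[0,0,0,0,0,0,-1],[0,0,0,0,0,0,-1]]]' --grip_force 35

```text
time_s: 34.7
ee_pos: [0.4062, -0.2824, 0.0875]
eef_rot: [3.141, 0.001, 0.561]
force: [-0.7, 0.3, 0.7]
grip_width: 0.0095
grip_force: 35.0
```

play_rows --motion '[[[0,0,0,0,0,0.02,-1],[0,0,0,0,0,0.04,-1],[0,0,0,0,0,0.06,-1],[0,0,0,0,0,0.08,-1]]]'

```text
time_s: 35.1
ee_pos: [0.4062, -0.2824, 0.0875]
eef_rot: [3.14, 0.0, 0.053]
force: [-1.5, 0.9, 1.3]
grip_width: 0.0099
grip_force: 35.0
```

```bash
python3 - <<'E'
from h import *
o=get_obs();print(o["time_s"],o["ee_pos"],o["qpos"].round(3),o["force"],o["moment"],o["grip_width"],o["grip_force"])
E
```

```text
35.1 [ 0.40615608 -0.28240658  0.08749217] [-6.810e-01  3.440e-01  1.813e+00 -1.000e-03  9.840e-01  8.370e-01] [-1.51264288  0.85397456  1.28356316] [0.05356148 0.05649918 0.05846145] 0.009867160400020582 35.00316917896271
```

play_rows --motion '[[[0,0,0,0,0,0.02,-1],[0,0,0,0,0,0.04,-1],[0,0,0,0,0,0.06,-1],[0,0,0,0,0,0.08,-1],[0,0,0,0,0,0.1,-1],[0,0,0,0,0,0.125,-1],[0,0,0,0,0,0.125,-1]]]'

```text
time_s: 35.8
ee_pos: [0.4061, -0.2825, 0.0875]
eef_rot: [3.141, -0.001, -0.73]
force: [-1.0, -1.0, 1.5]
grip_width: 0.0101
grip_force: 35.0
```

play_rows --motion '[[[0,0,0,0,0,0.02,-1],[0,0,0,0,0,0.04,-1],[0,0,0,0,0,0.06,-1],[0,0,0,0,0,0.08,-1],[0,0,0,0,0,0.1,-1],[0,0,0,0,0,0.12,-1],[0,0,0,0,0,0.12,-1]]]'

```text
time_s: 36.5
ee_pos: [0.4061, -0.2825, 0.0875]
eef_rot: [3.141, -0.001, -1.479]
force: [-1.7, -1.4, 2.2]
grip_width: 0.0096
grip_force: 35.0
```

play_rows --motion '[[[0,0,0,0,0,0,0],[0,0,0,0,0,0,0],[0,0,0,0,0,0,0],[0,0,0,0,0,0,0],[0,0,-0.1,0,0,0,0],[0,0,-0.24,0,0,0,0],[0,0,-0.24,0,0,0,0]]]'

```text
time_s: 37.2
ee_pos: [0.4075, -0.2834, 0.1513]
eef_rot: [-3.137, -0.006, -1.48]
force: [1.3, -0.4, -0.5]
grip_width: 0.0467
grip_force: 0.0
```

```bash
python3 - <<'E'
from h import *
o=get_obs();print(o["time_s"],o["ee_pos"],o["eef_rot"],o["qpos"].round(3),o["force"],o["grip_width"])
keym("scene");lids(("scene",),(.14,.16))
E
```

```text
37.2 [ 0.407527   -0.28335567  0.15134715] [-3.13708364 -0.00554613 -1.47985845] [-6.810e-01  2.540e-01  1.760e+00 -1.000e-03  1.121e+00  2.370e+00] [ 1.34596188 -0.38072678 -0.46746738] 0.04672117587193339
scene key 132 rect c 408.1 -282.5 size [14.  59.6] ang 5.7 mean [ 409.  -281.7   97.5] zmed 98.2
scene b 119 rect c 627.8 240.8 size [24.  23.3] ang 19.5 mean [630.2 240.4 146.9] zmed 147.9
scene a 112 rect c 610.0 44.7 size [23.5 22.8] ang 14.7 mean [611.7  44.1 146.8] zmed 147.4
scene c 110 rect c 613.1 -138.3 size [22.4 22.9] ang 42.3 mean [ 615.4 -137.8  147. ] zmed 147.7
```

play_rows --motion '[[[0,0,0,0,0,-0.167,0],[0,0,0,0,0,-0.167,0],[0,0,0,0,0,-0.167,0],[0,0,0,0,0,-0.167,0],[0,0,0,0,0,-0.167,0],[0,0,0,0,0,-0.167,0],[0,0,0,0,0,-0.167,0],[0,0,0,0,0,-0.167,0]]]'

```text
time_s: 38.1
ee_pos: [0.4058, -0.282, 0.1463]
eef_rot: [3.141, 0.001, -0.429]
force: [0.4, -0.3, 0.6]
grip_width: 0.0471
grip_force: 0.0
```

play_rows --motion '[[[0,0,0,0,0,-0.167,0],[0,0,0,0,0,-0.167,0],[0,0,0,0,0,-0.167,0],[0,0,0,0,0,-0.167,0],[0,0,0,0,0,-0.167,0],[0,0,0,0,0,-0.167,0],[0,0,0,0,0,-0.167,0],[0,0,0,0,0,-0.167,0]]]'

```text
time_s: 38.9
ee_pos: [0.4059, -0.2821, 0.1467]
eef_rot: [-3.141, 0.001, 0.616]
force: [0.1, -0.1, -0.3]
grip_width: 0.0467
grip_force: 0.0
```

play_rows --motion '[[[0,0,0,0,0,-0.166,0],[0,0,0,0,0,-0.166,0],[0,0,0,0,0,-0.166,0],[0,0,0,0,0,-0.166,0],[0,0,0,0,0,-0.166,0],[0,0,0,0,0,-0.166,0],[0,0,0,0,0,-0.166,0],[0,0,0,0,0,-0.166,0],[0,0,0,0,0,-0.166,0]]]'

```text
time_s: 39.8
ee_pos: [0.4061, -0.2822, 0.1472]
eef_rot: [-3.141, 0.001, 1.652]
force: [-0.2, -0.8, -1.5]
grip_width: 0.0472
grip_force: 0.0
```

```bash
python3 - <<'E'
from h import *
o=get_obs();print(o["time_s"],o["ee_pos"],o["eef_rot"],o["qpos"].round(3),o["force"],o["grip_width"])
keym("scene")
plan([("d",[.4061,-.2825,.0875],Rt(5.2))])
E
```

```text
39.8 [ 0.40605427 -0.28224106  0.14716445] [-3.14115501e+00  7.43051692e-04  1.65210746e+00] [-6.810e-01  2.590e-01  1.765e+00 -1.000e-03  1.118e+00 -7.620e-01] [-0.21236465 -0.80155223 -1.47211552] 0.047177134102317886
scene key 132 rect c 407.9 -282.4 size [14.3 60.3] ang 1.0 mean [ 408.8 -281.9   97.5] zmed 97.9
d [np.float64(-0.001), np.float64(0.0), np.float64(0.239), np.float64(-0.0), np.float64(0.0), np.float64(-0.001)] rows>=1.2
```

play_rows --motion '[[[0,0,0.12,0,0,0,0],[0,0,0.239,0,0,0,0],[0,0,0.239,0,0,0,0],[0,0,0.239,0,0,0,-1],[0,0,0.239,0,0,0,-1],[0,0,0.239,0,0,0,-1],[0,0,0.239,0,0,0,-1],[0,0,0.239,0,0,0,-1],[0,0,0.239,0,0,0,-1],[0,0,0.239,0,0,0,-1]]]' --grip_force 35

```text
time_s: 40.85
ee_pos: [0.4061, -0.2825, 0.0882]
eef_rot: [-3.142, 0.001, 1.661]
force: [-2.4, 0.5, 7.2]
grip_width: 0.0096
grip_force: 35.0
```

play_rows --motion '[[[0,0,0,0,0,0,-1],[0,0,0,0,0,0.02,-1],[0,0,0,0,0,0.04,-1],[0,0,0,0,0,0.06,-1],[0,0,0,0,0,0.08,-1],[0,0,0,0,0,0.1,-1],[0,0,0,0,0,0.12,-1],[0,0,0,0,0,0.14,-1],[0,0,0,0,0,0.16,-1],[0,0,0,0,0,0.16,-1]]]'

```text
time_s: 41.85
ee_pos: [0.406, -0.2825, 0.0882]
eef_rot: [3.141, 0.001, 0.651]
force: [-4.3, 1.5, 7.3]
grip_width: 0.0099
grip_force: 35.0
```

play_rows --motion '[[[0,0,0,0,0,0.02,-1],[0,0,0,0,0,0.04,-1],[0,0,0,0,0,0.06,-1],[0,0,0,0,0,0.08,-1],[0,0,0,0,0,0.1,-1],[0,0,0,0,0,0.12,-1],[0,0,0,0,0,0.14,-1],[0,0,0,0,0,0.16,-1],[0,0,0,0,0,0.16,-1]]]'

```text
time_s: 42.75
ee_pos: [0.406, -0.2824, 0.0882]
eef_rot: [3.14, -0.0, -0.355]
force: [-4.1, 0.7, 7.4]
grip_width: 0.0098
grip_force: 35.0
```

play_rows --motion '[[[0,0,0,0,0,0.02,-1],[0,0,0,0,0,0.04,-1],[0,0,0,0,0,0.06,-1],[0,0,0,0,0,0.08,-1],[0,0,0,0,0,0.1,-1],[0,0,0,0,0,0.12,-1],[0,0,0,0,0,0.14,-1],[0,0,0,0,0,0.16,-1],[0,0,0,0,0,0.18,-1],[0,0,0,0,0,0.18,-1]]]'

```text
time_s: 43.75
ee_pos: [0.4061, -0.2823, 0.0882]
eef_rot: [3.141, -0.001, -1.486]
force: [-4.5, 1.1, 7.3]
grip_width: 0.0096
grip_force: 35.0
```

```bash
python3 - <<'E'
from h import *
o=get_obs();print(o["time_s"],o["ee_pos"],o["eef_rot"],o["qpos"].round(3),o["force"],o["moment"],o["grip_width"])
E
```

```text
43.75 [ 0.40605655 -0.28231027  0.08816669] [ 3.14132071e+00 -9.59828023e-04 -1.48553232e+00] [-6.810e-01  3.420e-01  1.813e+00 -1.000e-03  9.860e-01  2.376e+00] [-4.47648031  1.07386563  7.29303202] [0.58551269 0.66342399 0.01113973] 0.009592115012136138
```

play_rows --motion '[[[0,0,0,0,0,0,0],[0,0,0,0,0,0,0],[0,0,0,0,0,0,0],[0,0,0,0,0,0,0],[0,0,-0.1,0,0,0,0],[0,0,-0.24,0,0,0,0],[0,0,-0.24,0,0,0,0],[0,0,-0.24,0,0,0,0]]]'

```text
time_s: 44.55
ee_pos: [0.4063, -0.2824, 0.1479]
eef_rot: [-3.141, -0.002, -1.481]
force: [0.2, 0.4, -0.1]
grip_width: 0.0469
grip_force: 0.0
```

play_rows --motion '[[[0,0,0,0,0,-0.167,0],[0,0,0,0,0,-0.167,0],[0,0,0,0,0,-0.167,0],[0,0,0,0,0,-0.167,0],[0,0,0,0,0,-0.167,0],[0,0,0,0,0,-0.167,0],[0,0,0,0,0,-0.167,0],[0,0,0,0,0,-0.167,0]]]'

```text
time_s: 45.35
ee_pos: [0.4058, -0.282, 0.1465]
eef_rot: [3.141, 0.001, -0.429]
force: [-0.0, 0.5, 0.5]
grip_width: 0.0467
grip_force: 0.0
```

play_rows --motion '[[[0,0,0,0,0,-0.167,0],[0,0,0,0,0,-0.167,0],[0,0,0,0,0,-0.167,0],[0,0,0,0,0,-0.167,0],[0,0,0,0,0,-0.167,0],[0,0,0,0,0,-0.167,0],[0,0,0,0,0,-0.167,0],[0,0,0,0,0,-0.167,0]]]'

```text
time_s: 46.15
ee_pos: [0.4059, -0.2821, 0.147]
eef_rot: [-3.141, 0.001, 0.616]
force: [-0.0, -0.1, 0.8]
grip_width: 0.0471
grip_force: 0.0
```

play_rows --motion '[[[0,0,0,0,0,-0.166,0],[0,0,0,0,0,-0.166,0],[0,0,0,0,0,-0.166,0],[0,0,0,0,0,-0.166,0],[0,0,0,0,0,-0.166,0],[0,0,0,0,0,-0.166,0],[0,0,0,0,0,-0.166,0],[0,0,0,0,0,-0.166,0],[0,0,0,0,0,-0.166,0]]]'

```text
time_s: 47.05
ee_pos: [0.4061, -0.2822, 0.1474]
eef_rot: [-3.141, 0.001, 1.652]
force: [-0.5, -0.1, 0.3]
grip_width: 0.0471
grip_force: 0.0
```

```bash
python3 - <<'E'
from h import *
o=get_obs();print(o["time_s"],o["ee_pos"],o["eef_rot"],o["qpos"].round(3),o["force"],o["grip_width"])
keym("scene");lids(("scene",),(.14,.16))
plan([("d",[.4061,-.2825,.0875],Rt(5.2))])
E
```

```text
47.05 [ 0.40607724 -0.28222448  0.14742579] [-3.14118794e+00  7.63826191e-04  1.65211213e+00] [-6.810e-01  2.580e-01  1.764e+00 -1.000e-03  1.119e+00 -7.620e-01] [-0.53035344 -0.05249577  0.2570164 ] 0.04706690698371374
scene key 132 rect c 406.7 -283.0 size [16.6 60.6] ang 1.8 mean [ 409.  -281.5   97.6] zmed 98.2
scene b 118 rect c 627.7 241.7 size [23.8 25.4] ang 45.4 mean [630.1 240.7 146.8] zmed 147.5
scene a 111 rect c 610.1 44.3 size [22.7 24.3] ang 56.5 mean [611.8  44.5 146.9] zmed 147.8
scene c 104 rect c 589.9 -117.0 size [22.6 21.8] ang 88.5 mean [ 591.1 -116.7  146.7] zmed 147.8
d [np.float64(-0.001), np.float64(-0.0), np.float64(0.24), np.float64(-0.0), np.float64(0.0), np.float64(-0.001)] rows>=1.2
```

Jar_c has been knocked about 3 cm, but it still stands inside the lane with its probe home. Winding the last part.

play_rows --motion '[[[0,0,0.12,0,0,0,0],[0,0,0.239,0,0,0,0],[0,0,0.239,0,0,0,0],[0,0,0.239,0,0,0,-1],[0,0,0.239,0,0,0,-1],[0,0,0.239,0,0,0,-1],[0,0,0.239,0,0,0,-1],[0,0,0.239,0,0,0,-1],[0,0,0.239,0,0,0,-1],[0,0,0.239,0,0,0,-1]]]' --grip_force 35

```text
time_s: 48.15
ee_pos: [0.4061, -0.2825, 0.0884]
eef_rot: [-3.141, 0.001, 1.661]
force: [-3.5, -0.5, 7.5]
grip_width: 0.0098
grip_force: 35.0
```

play_rows --motion '[[[0,0,0,0,0,0,-1],[0,0,0,0,0,0.02,-1],[0,0,0,0,0,0.04,-1],[0,0,0,0,0,0.06,-1],[0,0,0,0,0,0.08,-1],[0,0,0,0,0,0.1,-1],[0,0,0,0,0,0.12,-1],[0,0,0,0,0,0.14,-1],[0,0,0,0,0,0.15,-1],[0,0,0,0,0,0.15,-1]]]'

```text
time_s: 49.15
ee_pos: [0.4063, -0.2822, 0.0885]
eef_rot: [3.141, 0.001, 0.718]
force: [-2.5, 4.5, 7.7]
grip_width: 0.015
grip_force: 47.2
```

```bash
python3 - <<'E'
from h import *
o=get_obs();print(o["time_s"],o["ee_pos"],o["eef_rot"],o["qpos"].round(3),o["force"],o["moment"],o["tau"].round(2),o["grip_width"])
E
```

```text
49.15 [ 0.40626484 -0.28216122  0.08850799] [3.14069705e+00 8.24123739e-04 7.17506219e-01] [-6.810e-01  3.420e-01  1.813e+00 -1.000e-03  9.860e-01  1.730e-01] [-2.52031013  4.50048797  7.6666682 ] [0.72471009 0.40082368 1.10291805] [ -1.99 -46.22 -28.73   0.35  -1.1    2.28] 0.014993995545155951
```

play_rows --motion '[[[0,0,0,0,0,0.008,-1],[0,0,0,0,0,0.016,-1],[0,0,0,0,0,0.016,-1]]]'

```text
time_s: 49.45
ee_pos: [0.406, -0.2827, 0.0885]
eef_rot: [3.14, 0.002, 0.618]
force: [-5.3, -0.7, 7.5]
grip_width: 0.0163
grip_force: 54.2
```

```bash
python3 - <<'E'
from h import *
o=get_obs();print(o["time_s"],o["ee_pos"],o["eef_rot"],o["qpos"].round(3),o["force"],o["moment"],o["tau"].round(2),o["grip_width"])
E
```

```text
49.45 [ 0.4060163  -0.2826824   0.08854931] [3.13999276e+00 1.80752432e-03 6.18161804e-01] [-0.681  0.342  1.812 -0.003  0.986  0.273] [-5.25242655 -0.71389692  7.48779737] [-0.09741236  0.98540292  1.42588407] [  0.34 -46.23 -28.45   1.64  -0.93   2.24] 0.01633377028826679
```

The moment rose to 1.4 N m and the fingers spread, so the key is at its stop. Easing off, releasing and checking.

play_rows --motion '[[[0,0,0,0,0,-0.02,-0.85],[0,0,0,0,0,-0.02,-0.5],[0,0,0,0,0,-0.02,0],[0,0,0,0,0,-0.02,0],[0,0,0,0,0,-0.02,0],[0,0,-0.2,0,0,-0.02,0],[0,0,-0.4,0,0,-0.02,0],[0,0,-0.6,0,0,-0.02,0],[0,0,-0.6,0,0,-0.02,0]]]'

```text
time_s: 50.35
ee_pos: [0.4077, -0.2834, 0.2443]
eef_rot: [3.131, -0.001, 0.743]
force: [0.6, -0.3, -1.9]
grip_width: 0.0473
grip_force: 0.0
```

play_rows --motion '[[[0.3,-0.6,-0.2,0,0,0,0],[0.3,-0.6,-0.2,0,0,0,0],[0.3,-0.6,-0.2,0,0,0,0],[0.3,-0.6,-0.2,0,0,0,0],[0.3,-0.6,-0.2,0,0,0,0],[0.3,-0.6,-0.2,0,0,0,0],[0.3,-0.6,-0.2,0,0,0,0]]]'

```text
time_s: 51.05
ee_pos: [0.36, -0.1216, 0.2872]
eef_rot: [-3.142, 0.001, 0.742]
force: [-0.4, 0.5, -0.6]
grip_width: 0.0467
grip_force: 0.0
```

```bash
python3 - <<'E'
from h import *
o=get_obs();print(o["time_s"],o["ee_pos"],o["eef_rot"],o["force"],o["grip_width"])
keym("top")
c=keym("scene");save(c,"s5.png");lids(("scene",),(.1,.108));lids(("scene",),(.14,.16))
E
```

```text
51.05 [ 0.35995436 -0.12155495  0.28716588] [-3.14154135e+00  1.22067829e-03  7.42486121e-01] [-0.36941399  0.4600772  -0.58582959] 0.04669075772979753
top key few 0
scene key 114 rect c 408.3 -282.9 size [59.3 13.6] ang 62.7 mean [ 409.8 -281.8   98. ] zmed 98.7
scene b 295 rect c 626.4 241.3 size [45.9 49.4] ang 79.5 mean [633.2 239.1 104. ] zmed 104.0
scene a 282 rect c 608.1 44.7 size [45.9 51.2] ang 79.8 mean [615.   44.6 103.9] zmed 103.9
scene c 273 rect c 589.6 -117.4 size [49.5 45. ] ang 5.4 mean [ 595.2 -116.5  103.9] zmed 104.0
scene b 119 rect c 627.6 240.3 size [24.3 22.7] ang 28.6 mean [630.1 240.4 146.8] zmed 147.6
scene a 110 rect c 609.3 44.5 size [22.7 23.6] ang 61.6 mean [611.9  44.5 146.9] zmed 147.6
scene c 102 rect c 589.4 -117.0 size [23.3 21.4] ang 83.6 mean [ 590.9 -116.5  146.8] zmed 147.7
```

View pics/s5.png

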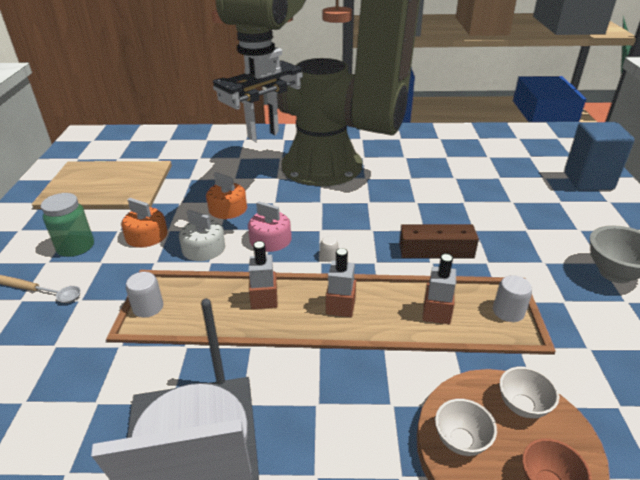

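Scene view: jars with probes stand at (262,280), (341,285) and (440,290). The tins and salt stand undisturbed. The key reads about 60°, so I'll confirm it is at the stop from a clear top view.

play_rows --motion '[[[0.6,-0.75,0,0,0,0,0],[0.6,-0.75,0,0,0,0,0],[0.6,-0.75,0,0,0,0,0],[0.6,-0.75,0,0,0,0,0],[0.6,-0.75,0,0,0,0,0],[0.6,-0.75,0,0,0,0,0],[0.6,-0.75,0,0,0,0,0]]]'

```text
time_s: 51.95
ee_pos: [0.3434, 0.1188, 0.2872]
eef_rot: [3.141, 0.001, 0.745]
force: [-0.1, -0.6, -0.1]
grip_width: 0.047
grip_force: 0.0
```

```bash
python3 - <<'E'
from h import *
o=get_obs();print(o["time_s"],o["ee_pos"],o["qpos"].round(2))
c=keym("top");keym("scene")
cv2.imwrite("pics/t5.png",cv2.resize(c["frame"][220:320,330:490],None,fx=4,fy=4)[:,:,::-1])
plan([("over",[.4061,-.2825,.2],Rt(-28))])
E
```

```text
51.95 [0.34337724 0.11883826 0.28724344] [ 0.23 -0.18  1.88 -0.    1.44  1.06]
top key 173 rect c 403.8 -281.6 size [59.8 10.9] ang 62.1 mean [ 403.8 -280.8   99.7] zmed 99.9
scene key 111 rect c 407.3 -283.4 size [60.  15.1] ang 64.0 mean [ 409.5 -281.7   98. ] zmed 98.3
over [np.float64(-0.449), np.float64(0.674), np.float64(0.176), np.float64(0.0), np.float64(0.0), np.float64(-0.027)] rows>=4.1
over [np.float64(-0.556), np.float64(0.589), np.float64(0.176), np.float64(0.0), np.float64(0.0), np.float64(-0.027)] rows>=4.1
```

View pics/t5.png

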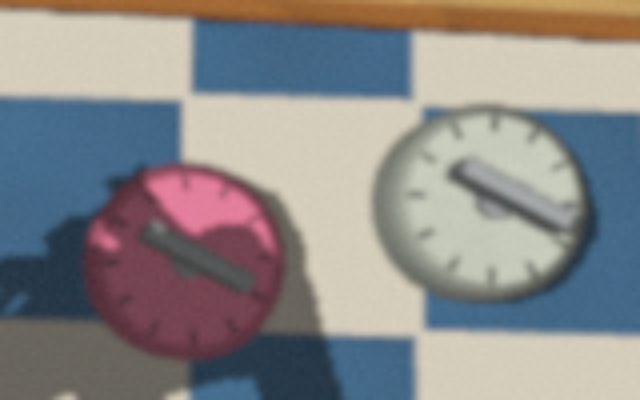

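The crop shows the key at 62°, turned about 330° from its start. I'll regrip it aligned to test whether it still turns.

play_rows --motion '[[[-0.449,0.674,0.176,0,0,-0.027,0],[-0.449,0.674,0.176,0,0,-0.027,0],[-0.449,0.674,0.176,0,0,-0.027,0],[-0.449,0.674,0.176,0,0,-0.027,0],[-0.449,0.674,0.176,0,0,-0.027,0]]]'

```text
time_s: 52.55
ee_pos: [0.3741, -0.086, 0.2428]
eef_rot: [-3.141, 0.002, 0.907]
force: [1.0, 0.5, -0.3]
grip_width: 0.0466
grip_force: 0.0
```

play_rows --motion '[[[-0.556,0.589,0.176,0,0,-0.027,0],[-0.556,0.589,0.176,0,0,-0.027,0],[-0.556,0.589,0.176,0,0,-0.027,0],[-0.556,0.589,0.176,0,0,-0.027,0],[-0.556,0.589,0.176,0,0,-0.027,0],[-0.556,0.589,0.176,0,0,-0.027,0],[-0.556,0.589,0.176,0,0,-0.027,0]]]'

```text
time_s: 53.25
ee_pos: [0.4057, -0.2814, 0.2001]
eef_rot: [3.141, 0.001, 1.081]
force: [-0.0, 0.2, -0.4]
grip_width: 0.0469
grip_force: 0.0
```

```bash
python3 - <<'E'
from h import *
o=get_obs();print(o["time_s"],o["ee_pos"],o["eef_rot"],o["qpos"].round(2))
plan([("down",[.4061,-.2824,.0878],Rt(-28))])
E
```

```text
53.25 [ 0.40570513 -0.28144761  0.20008133] [3.14144055e+00 7.44553631e-04 1.08124173e+00] [-0.68  0.2   1.71 -0.    1.24 -0.19]
down [np.float64(-0.002), np.float64(0.003), np.float64(0.449), np.float64(0.0), np.float64(0.0), np.float64(-0.0)] rows>=2.2
```

play_rows --motion '[[[-0.002,0.003,0.2,0,0,0,0],[-0.002,0.003,0.4,0,0,0,0],[-0.002,0.003,0.449,0,0,0,0],[-0.002,0.003,0.449,0,0,0,0]]]'

```text
time_s: 53.65
ee_pos: [0.4066, -0.2815, 0.0877]
eef_rot: [-3.14, 0.001, 1.084]
force: [0.0, 0.2, 0.9]
grip_width: 0.0469
grip_force: 0.0
```

play_rows --motion '[[[0,0,0,0,0,0,-1],[0,0,0,0,0,0,-1],[0,0,0,0,0,0,-1],[0,0,0,0,0,0,-1],[0,0,0,0,0,0,-1],[0,0,0,0,0,0,-1],[0,0,0,0,0,0,-1],[0,0,0,0,0,0,-1],[0,0,0,0,0,0,-1]]]' --grip_force 50

```text
time_s: 54.55
ee_pos: [0.4063, -0.2823, 0.0882]
eef_rot: [-3.141, 0.001, 1.083]
force: [-5.6, 4.1, 8.5]
grip_width: 0.0098
grip_force: 50.0
```

play_rows --motion '[[[0,0,0,0,0,0.008,-1],[0,0,0,0,0,0.015,-1],[0,0,0,0,0,0.015,-1],[0,0,0,0,0,0.015,-1]]]'

```text
time_s: 54.95
ee_pos: [0.4063, -0.2823, 0.0882]
eef_rot: [-3.141, 0.002, 0.99]
force: [-6.0, 3.1, 8.9]
grip_width: 0.01
grip_force: 52.7
```

```bash
python3 - <<'E'
from h import *
o=get_obs();print(o["time_s"],o["eef_rot"],o["qpos"].round(3),o["force"],o["moment"],o["tau"].round(2),o["grip_width"],o["grip_force"])
E
```

```text
54.95 [-3.14087016e+00  1.50523019e-03  9.89866265e-01] [-0.68   0.343  1.812 -0.002  0.987 -0.098] [-6.03372426  3.10695556  8.85372672] [0.63013839 1.23414241 0.96796233] [ -0.51 -46.1  -29.93   0.87  -1.87   1.03] 0.010035125434223576 52.701962920837104
```

play_rows --motion '[[[0,0,0,0,0,0.008,-1],[0,0,0,0,0,0.014,-1],[0,0,0,0,0,0.014,-1],[0,0,0,0,0,0.014,-1]]]'

```text
time_s: 55.35
ee_pos: [0.4061, -0.2827, 0.0882]
eef_rot: [-3.141, 0.002, 0.902]
force: [-8.7, -0.1, 9.1]
grip_width: 0.0116
grip_force: 54.3
```

```bash
python3 - <<'E'
from h import *
o=get_obs();print(o["time_s"],o["eef_rot"],o["qpos"].round(3),o["force"],o["moment"],o["tau"].round(2),o["grip_width"],o["grip_force"])
E
```

```text
55.35 [-3.14125110e+00  2.35787300e-03  9.01990078e-01] [-0.681  0.343  1.811 -0.003  0.987 -0.011] [-8.68188702 -0.10744643  9.06973279] [-0.04056858  1.55999955  0.9558575 ] [  1.41 -46.14 -29.72   1.8   -1.69   1.07] 0.011629809105888069 54.28178295493126
```

The key is rigidly blocked here, with about 1 N m against the 0.1 N m that turns it. The second stroke passed freely through this same gripper pose, so this is the key's stop. Release, retract, final check.

play_rows --motion '[[[0,0,0,0,0,-0.015,-1],[0,0,0,0,0,-0.015,-0.5],[0,0,0,0,0,-0.015,0],[0,0,0,0,0,-0.015,0],[0,0,0,0,0,-0.015,0],[0,0,-0.2,0,0,-0.015,0],[0,0,-0.4,0,0,-0.015,0],[0,0,-0.6,0,0,-0.015,0],[0,0,-0.6,0,0,-0.015,0]]]'

```text
time_s: 56.25
ee_pos: [0.4083, -0.2835, 0.2441]
eef_rot: [3.131, 0.002, 0.994]
force: [-0.2, 0.2, -1.7]
grip_width: 0.047
grip_force: 0.0
```

play_rows --motion '[[[0.7,-0.6,-0.2,0,0,0,0],[0.7,-0.6,-0.2,0,0,0,0],[0.7,-0.6,-0.2,0,0,0,0],[0.7,-0.6,-0.2,0,0,0,0],[0.7,-0.6,-0.2,0,0,0,0],[0.7,-0.6,-0.2,0,0,0,0],[0.7,-0.6,-0.2,0,0,0,0]]]'

```text
time_s: 56.95
ee_pos: [0.3764, -0.0535, 0.2873]
eef_rot: [3.141, 0.001, 0.996]
force: [0.3, -0.0, 0.3]
grip_width: 0.0471
grip_force: 0.0
```

play_rows --motion '[[[0.5,-0.5,0,0,0,0,0],[0.5,-0.5,0,0,0,0,0],[0.5,-0.5,0,0,0,0,0],[0.5,-0.5,0,0,0,0,0],[0.5,-0.5,0,0,0,0,0],[0.5,-0.5,0,0,0,0,0],[0.5,-0.5,0,0,0,0,0]]]'

```text
time_s: 57.65
ee_pos: [0.3401, 0.118, 0.2869]
eef_rot: [3.141, 0.002, 0.993]
force: [0.5, -0.2, -0.4]
grip_width: 0.0469
grip_force: 0.0
```

```bash
python3 - <<'E'
from h import *
o=get_obs();print(o["time_s"],o["ee_pos"],np.abs(o["joint_vel"]).max(),o["force"])
keym("top");lids(("scene",),(.1,.108));lids(("scene",),(.14,.16))
E
```

```text
57.65 [0.34005356 0.11798616 0.28691132] 0.006512332896276892 [ 0.49682726 -0.20996229 -0.39450014]
top key 176 rect c 404.1 -281.2 size [59.7 10.7] ang 62.3 mean [ 403.8 -280.6   99.8] zmed 100.4
scene b 296 rect c 628.0 241.2 size [45.4 49.5] ang 80.7 mean [632.9 239.1 104. ] zmed 104.1
scene a 281 rect c 609.2 44.5 size [45.8 50.7] ang 81.2 mean [615.1  44.7 104. ] zmed 104.1
scene c 275 rect c 588.6 -117.3 size [50.1 45. ] ang 5.5 mean [ 594.9 -116.3  104. ] zmed 104.0
scene b 119 rect c 628.1 240.8 size [23.2 21.6] ang 50.8 mean [630.2 240.5 146.9] zmed 147.8
scene a 110 rect c 608.8 44.4 size [24.2 22.2] ang 29.8 mean [611.6  44.5 146.8] zmed 147.9
scene c 100 rect c 588.7 -116.8 size [22.3 21.7] ang 86.2 mean [ 590.7 -116.5  146.9] zmed 147.5
```

```bash
python3 -c "
from station import workorder
print(workorder.hand_in())"
```

```text
the job is handed in; nothing more can be done
None
```

The job is handed in, with no verdict returned: all three jars stand in the lane with probes home, the tins and salt pot were left standing, and the key is wound until it blocked hard, though it turned about 330° by camera against the stated 6.2 rad (355°), so past 5.9 rad is inferred from the block, not measured.

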